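# Load a jade blank through the sprung dust flap

## Task

Take the green stone blank out of the wooden rack and load it upright into the polishing machine: push the orange sprung dust flap open with the foot of the blank, let go once the flap is held open by it, then push the blank on down with the closed fingertips until it beds on the stack hidden inside, and press it there with about 15 newtons for half a second. Feel for the bottom: once its top is below the rim never press on it with 25 newtons or more, nor push that hard on the machine. Take the hand out so that the flap springs shut over the blank, and leave the amber and grey blanks, the red pebble and the torch where they are.

Things in the scene. Friction and masses are not known exactly. Their poses are not given: they have to be found in the camera images.
- blank: The green stone blank: a block 18 mm thick (its x) by 46 mm wide (its y) by 90 mm tall (its z), 0.2 kg. Origin at the centre of its underside. At the start it stands upright in one of the three sockets of the rack, its lowest 20 mm inside the socket; which socket varies.
- blank_top (a point): Centre of the green blank's top face, 90 mm above its underside.
- rack: Fixed low wooden rack, 70 (x) by 250 (y) by 28 mm high, origin at the centre of its underside. Three sockets along its y axis at -80, 0 and +80 mm, each 20 mm deep and 3 mm larger than a blank's foot, hold the three blanks upright, thickness along the rack's x.
- machine: Fixed polishing machine: a grey housing 150 by 150 by 190 mm high, flat on top, origin at the centre of its underside, with a green drum (110 mm in diameter, its top 130 mm above the table) reaching 112 mm out from its -y side. Inside is a vertical chute for one upright blank, thickness along the machine's x.
- mouth (a point): Centre of the mouth, level with the housing's flat top (the rim, 190 mm above the table), axes as the machine's. The mouth is 42 mm (x) by 92 mm (y), framed by a flat yellow band. Its +x wall runs straight down; ramps narrow it to the guide from the -x side (46 to 72 mm under the rim) and both y sides (20 to 42 mm under).
- flap (a joint): Angle of the orange flap (38 by 88 by 3 mm) across the mouth, 3 mm under the rim: 0 shut (level), 1.45 hanging down. Hinge along y, 20 mm to -x of the mouth's centre; a spring shuts it (1 N at its edge shut, 5 N wide open). It can clamp a blank on the +x wall, drags on fingers in the mouth by up to 5 N, and shuts only over a blank whose top is over 36 mm under the rim.
- amber_blank: Amber blank of the same size, in another socket of the rack; not to be moved.
- grey_blank: Dark grey blank of the same size, in another socket of the rack; not to be moved.
- pebble: Red-brown round pebble, 80 mm in diameter, 38 mm high, lying on the table; origin at the centre of its underside. Not to be moved.
- torch: Metal inspection torch, 130 mm long, 34 mm in diameter at its head, lying on the table along its x; origin on the table, at the middle. Not to be moved.
- guide (a point): Point at rim level above the middle of the guide, 10.75 mm to +x of the mouth's centre. The guide (20.5 by 49 mm, x by y) holds the blank from 72 mm under the rim down to a hidden stack on a stiff spring (14 N per mm). The stack's level is not measured and differs each time: a bedded blank's top ends 38 to 53 mm under the rim.
Things that resemble listed ones, but are neither listed nor needed, are in the scene too. Of the things shaped like the blank, the green one is meant.

How it is judged:
By the outcome, as a careful person would: the job done as asked, in the order asked, and still so for the second after the job is handed in, with the robot touching nothing.
It also fails if it takes over 72 s, if anything falls off the work surface, if the arm or the gripper's body presses on something with over 40 N, if the wrist force passes 120 N, or if a joint passes its speed limit or range.

## Robot

A 7-joint arm with a two-finger parallel gripper is mounted at the origin on the work surface. World frame = base frame: x ahead of the robot, y to its left, z up, the work surface at z = 0. Lengths are in mm, angles in rad, forces in N, time in s.
With the tool pointing down it reaches from about 425 to 875 mm from the base axis. Payload 8.4 kg.
Tool frame: the origin (TCP) lies at the very end of the fingers, on their centre line; the grasp point (between the pads) lies 19 mm behind it (bot.grasp_offset is the distance from the TCP to the grasp point, in mm); z points along the fingers, y is the direction in which the jaws open and shut (so a half turn about z gives the same grasp; the last joint's range is limited). The gripper opens to 85 mm and grips with 20 to 120 N. Pads are 22 mm wide; open, the fingers measure 114 mm over their backs; the gripper's body (76 mm by 85 mm) begins 54 mm behind the grasp point. The pads swing forward as they close: fully open they stand 13 mm farther back than shut.
Start: joints at [1.024, 0.333, 0.04, 1.465, -0.013, 1.343, -0.059], TCP at [281.414, -585.892, 204.408] pointing down, gripper open.
Joint ranges: [-2.58, 2.58], [-0.38, 2.09], [-1.3, 1.39], [0.25, 2.4], [-1.5, 4.64], [0.08, 2.09], [-2.65, 2.65]. Speed limits (rad/s): [2.22, 2.22, 2.79, 2.79, 3.14, 3.14, 3.14].

## Interface

Orientations are given as a rotation vector (axis times angle).
In Python, from workcell import bot, viewer gives the robot as it stands.
- The arm moves only by the tool apply_moves, never from a script. Its argument "steps" is a list of rows, each a list of 3 entries, a list of its own where there are three numbers: the shift along the tool's x, y, z in mm, then the turn about the tool's z in degrees, then the opening in per cent of the stroke, from 0 (shut) to 100 (fully open). In form: [[[tx, ty, tz], turn, claw], ...]. A call has 1 to 12 rows; each row is the pose to reach, as a shift and turn from the pose commanded when the call began, along the tool's axes at that moment; what a row does not reach only later rows make up. A row lasts 1/12 s, in which the tool goes at most 41.7 mm and 7.16 degrees, less where a joint would pass 70% of its speed; a pose out of reach is approached as far as the arm can. A call with a gripper value outside its range is refused whole. The fingers move at their own pace and stop on an object; "grip_force" is the grip in N (left out, the last holds). Time passes only in rows, so rows that repeat a pose let the fingers close. It gives the time, the measured TCP pose, the force and the opening at its end, in the units of the state.
- bot.observe(): the state, without advancing time (a new reading comes with each control period).
- viewer.capture(name): name is "scene" or "top"; returns a dict with "img" (420x560x3 uint8, blue, green, red), "K" (3x3 intrinsics, pixels), "D" ([k1, k2, p1, p2, k3] as OpenCV has them; the pictures are not rectified), "R" (3x3) and "t" (3): a world point X has camera coordinates R X + t. Camera axes: x right, y down, z forward; pixel columns grow to the right and rows downward; lengths in mm; the calibration is good to about 2 mm. A picture is of the moment at which its call begins. There is no depth.
- bot.sign_off(): hands the job in, once; it reports no verdict.
The state is a dict: "t": time; "qpos": joint angles; "qd": joint speeds; "tau": joint torques, N m; "position": TCP position; "orientation": TCP orientation; "force": force on the tool from outside, world axes, zero at the start; "wrist_torque": the same for the moment, N m; "width": finger opening in mm.
Only numpy, scipy, OpenCV 4.12 (cv2) and the standard library are available. Lean on these libraries where they do the work, as an engineer would, in place of code of your own. Each camera call takes 0.05 s, during which the arm holds its last target.

## Working session

There is one attempt and no reset: what is moved stays moved. The work goes in short steps, Python scripts to look and compute and a tool call to move; the robot and the scene stay as the last step left them, time stands still between calls to the robot, and variables do not carry over. Pictures are saved under pics/ and viewed, and the job is handed in when it is done.

Besides the shell and the picture viewer there is one more tool, called as name(argument=value, ...) on one line, values as JSON. apply_moves: Moves the arm, as the interface text tells. Its arguments: {"type":"object","properties":{"steps":{"type":"array"},"grip_force":{"type":"number"}},"required":["steps"]}

```bash
mkdir -p pics; ls; python3 - <<'E'
from workcell import bot, viewer
import cv2
print(bot.observe())
for n in("scene","top"):
    c=viewer.capture(n); cv2.imwrite(f"pics/{n}0.png",c["img"]); print(n,c["K"],c["D"],c["R"],c["t"])
E
```

```text
pics
{'t': 0.0, 'qpos': array([ 1.02378193,  0.33387473,  0.03987449,  1.46629508, -0.01336012,
        1.34332316, -0.05847531]), 'qd': array([-0.00178844,  0.0007391 , -0.00015507,  0.00074687,  0.0011435 ,
       -0.00045399,  0.00013711]), 'tau': array([ 7.10807872e-04, -6.58554769e+01,  1.36561945e+00, -4.05565166e+01,
        1.67326187e-02,  1.24745586e-02, -5.25327357e-05]), 'position': array([ 281.17951382, -585.46087503,  203.53306842]), 'orientation': array([-3.06164865e+00, -6.97240803e-01,  7.94959495e-04]), 'force': array([-0.08370198,  0.75232896,  0.28985245]), 'wrist_torque': array([-0.02400791, -0.02841722,  0.03163945]), 'width': 85.35155780834059}
scene [[478.57402408   0.         288.37597055]
 [  0.         478.57402408 210.06093016]
 [  0.           0.           1.        ]] [0.0294095 0.        0.        0.        0.       ] [[-0.35555841  0.93464434 -0.00426401]
 [ 0.59621394  0.22329424 -0.7711476 ]
 [-0.71979661 -0.27673028 -0.63664213]] [ 106.12101867 -273.96782224 1396.85394903]
top [[396.79614959   0.         272.20354643]
 [  0.         396.79614959 206.56713775]
 [  0.           0.           1.        ]] [-0.02255992  0.          0.          0.          0.        ] [[-0.01585376 -0.99973892 -0.01645457]
 [-0.98589819  0.01837195 -0.16633468]
 [ 0.16659355  0.01358551 -0.98593206]] [104.14197289 620.94129297 789.86451448]
```

View pics/scene0.png

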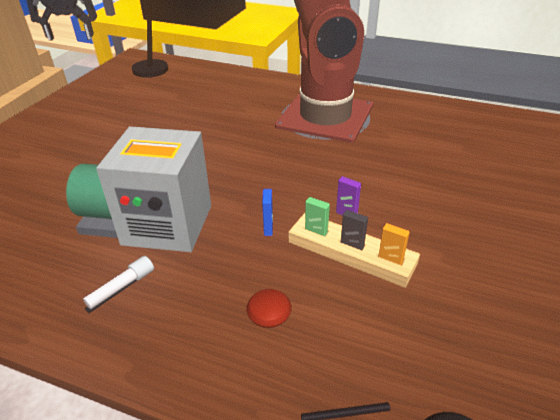

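View pics/top0.png

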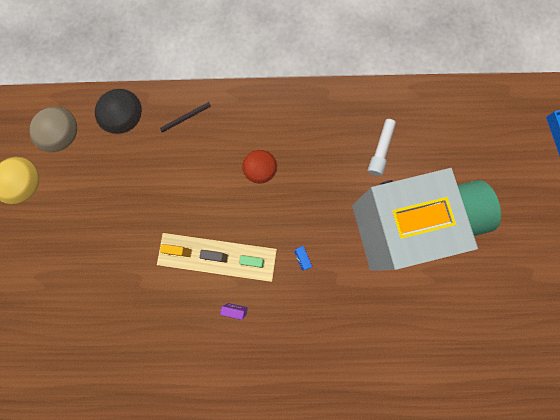

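The scene view shows the green blank in the rack socket nearest the machine, at about (317,215). The mouth is on the machine's top at (152,149). The blue and purple blanks are decoys. In the top view, the green blank's top is at about (251,262) and the mouth at (425,217). Next I'll enlarge crops to read the corners.

```bash
python3 - <<'E'
import cv2
a=cv2.imread("pics/top0.png")
cv2.imwrite("pics/cropA.png",cv2.resize(a[225:290,150:320],None,fx=4.7,fy=4.7,interpolation=cv2.INTER_CUBIC))
cv2.imwrite("pics/cropB.png",cv2.resize(a[160:280,345:505],None,fx=5,fy=5,interpolation=cv2.INTER_CUBIC))
s=cv2.imread("pics/scene0.png")
cv2.imwrite("pics/cropC.png",cv2.resize(s[175:290,280:430],None,fx=5,fy=5,interpolation=cv2.INTER_CUBIC))
cv2.imwrite("pics/cropD.png",cv2.resize(s[120:200,95:215],None,fx=6.5,fy=6.5,interpolation=cv2.INTER_CUBIC))
E
```

```text
(no output)
```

View pics/cropA.png

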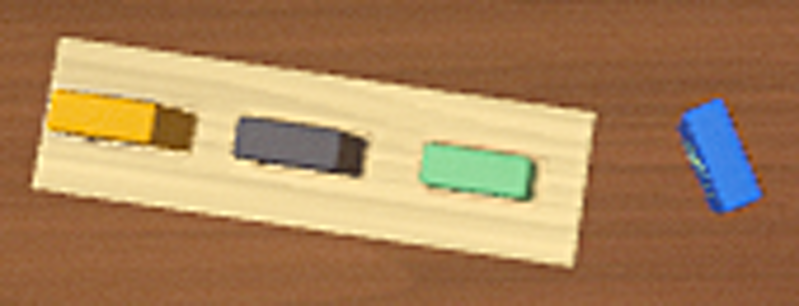

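View pics/cropB.png

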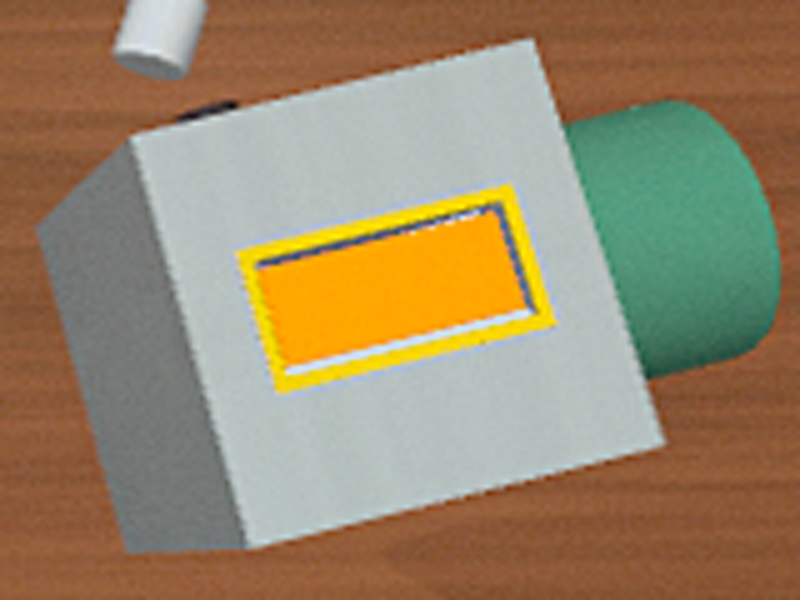

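View pics/cropC.png

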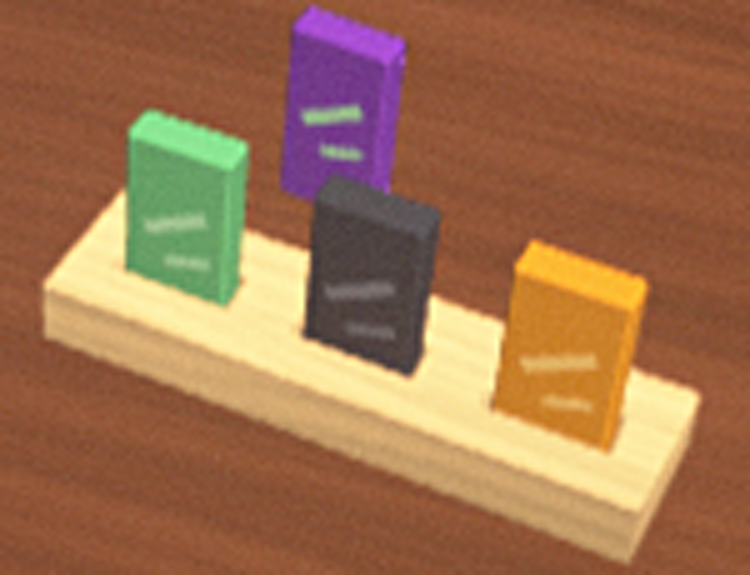

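View pics/cropD.png

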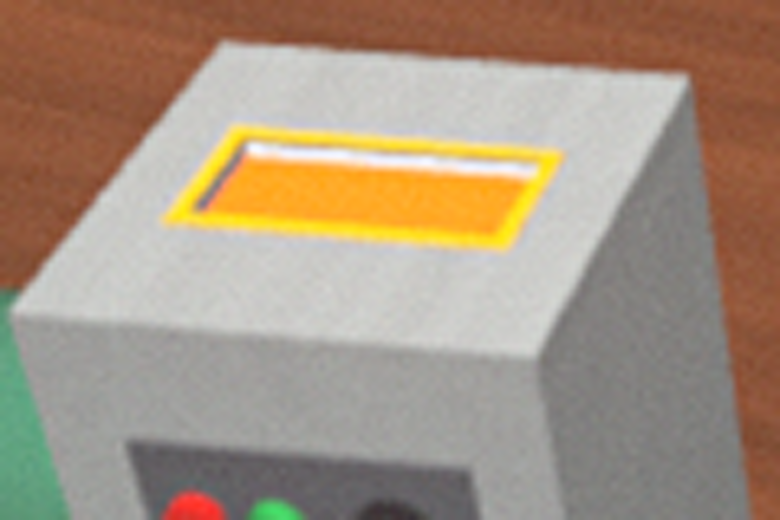

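```bash
cat > h.py <<'E'
import numpy as np, cv2
from workcell import bot, viewer
from scipy.optimize import least_squares
def cams():
    return {n:viewer.capture(n) for n in("scene","top")}
def proj(c,P):
    r,_=cv2.Rodrigues(np.array(c["R"])); p,_=cv2.projectPoints(np.array(P,float).reshape(-1,1,3),r,np.array(c["t"],float),np.array(c["K"]),np.array(c["D"])); return p[:,0]
def full(pts,x0,y0,f): return (np.array(pts,float)+.5)/f-.5+[x0,y0]
def ray(c,uv,z):
    n=cv2.undistortPoints(np.array(uv,float).reshape(-1,1,2),np.array(c["K"]),np.array(c["D"]))[:,0]
    R=np.array(c["R"]);C=-R.T@np.array(c["t"]); d=np.c_[n,np.ones(len(n))]@R
    return C+d*((z-C[2])/d[:,2])[:,None]
def rect(w,h,z,p):
    q=np.array([[w,h],[w,-h],[-w,-h],[-w,h]])/2.; c,s=np.cos(p[2]),np.sin(p[2])
    return np.c_[q@np.array([[c,s],[-s,c]])+p[:2],np.full(4,z)]
E
python3 - <<'E'
from h import *
C=cams()
A=(150,225,4.7);B=(345,160,5);Cc=(280,175,5);D=(95,120,6.5)
# order: (+x,+y),(+x,-y),(-x,-y),(-x,+y) ; top image: up=+x, left=+y
# scene image: +x towards camera(down), +y to right
data={
'blank':(18,46,98,[('top',full([(425,143),(533,152),(530,200),(421,185)],*A)),('scene',full([(238,165),(130,128),(150,110),(248,144)],*Cc))]),
'rack':(70,250,28,[('top',full([(60,38),(597,113),(575,268),(33,188)],*A)),('scene',full([(630,512),(45,287),(124,190),(698,397)],*Cc))]),
'hous':(150,150,190,[('top',full([(133,136),(533,38),(665,443),(247,548)],*B)),('scene',full([(540,357),(12,314),(222,42),(690,75)],*D))]),
'band':(54,104,190,[('top',full([(238,250),(513,184),(555,325),(277,393)],*B)),('scene',full([(512,250),(163,222),(235,125),(563,152)],*D))]),
}
for k,(w,h,z,obs) in data.items():
    for n,uv in obs:
        P=ray(C[n],uv,z); ctr=P.mean(0)
        print(k,n,ctr.round(1),'sides',[round(float(np.linalg.norm(P[i]-P[(i+1)%4])),1) for i in range(4)])
    f=lambda p:np.concatenate([(proj(C[n],rect(w,h,z,p))-uv).ravel() for n,uv in obs])
    s=least_squares(f,[*ctr[:2],0]); print(k,'joint',s.x[:2].round(1),np.degrees(s.x[2]).round(2),'rms px',np.sqrt(np.mean(s.fun**2)).round(2), 'median res',s.fun.reshape(-1,4,2).mean(1).round(2).tolist())
    for n,uv in obs:
        f1=lambda p:(proj(C[n],rect(w,h,z,p))-uv).ravel(); s=least_squares(f1,[*ctr[:2],0]); print('   ',n,s.x[:2].round(1),np.degrees(s.x[2]).round(2))
E
```

```text
blank top [507.7 135.9  98. ] sides [45.5, 19.9, 46.0, 17.5]
blank scene [506.9 141.   98. ] sides [46.8, 14.0, 43.0, 13.7]
blank joint [507.2 138.4] -7.38 rms px 1.07 median res [[-1.27, 0.31], [-1.29, -0.19]]
    top [507.7 135.9] -6.87
    scene [506.8 140.9] -8.31
rack top [519.7 215.2  28. ] sides [251.1, 70.5, 250.5, 69.5]
rack scene [521.2 218.1  28. ] sides [245.7, 69.7, 249.8, 69.7]
rack joint [520.1 216.6] -9.17 rms px 0.65 median res [[-0.67, -0.17], [-0.54, -0.52]]
    top [519.7 215.2] -8.96
    scene [520.9 217.8] -9.4
hous top [ 575.7 -174.5  190. ] sides [149.7, 149.5, 151.5, 149.1]
hous scene [ 573.9 -172.1  190. ] sides [150.1, 150.6, 150.2, 151.1]
hous joint [ 574.8 -173.3] 12.81 rms px 0.67 median res [[-0.65, 0.53], [-0.8, 0.09]]
    top [ 575.7 -174.5] 12.55
    scene [ 574. -172.] 13.19
band top [ 575.7 -175.   190. ] sides [101.6, 51.6, 101.7, 51.8]
band scene [ 573.2 -173.3  190. ] sides [103.7, 53.8, 102.1, 52.9]
band joint [ 574.7 -174. ] 12.44 rms px 0.82 median res [[-0.55, 0.61], [-0.77, 0.32]]
    top [ 575.7 -175. ] 12.31
    scene [ 573.1 -173.3] 12.81
```

The rack geometry puts the green socket at (507.4, 137.6), and measuring the blank directly gives (507.2, 138.4). The side lengths match the given sizes. So the blank is at about (507.3, 138) with yaw about -9°, and the mouth is at about (574.8, -173.6) with yaw 12.6°.

```bash
cat >> h.py <<'E'
from scipy.spatial.transform import Rotation as Ro
def st():
    o=bot.observe(); R=Ro.from_rotvec(o["orientation"]).as_matrix(); return o,R
def go(target,yaw=None):
    """shift in tool axes to the world TCP target; yaw = wanted world angle (deg) of tool y axis mod 180"""
    o,R=st(); s=R.T@(np.array(target)-o["position"])
    cur=np.degrees(np.arctan2(R[1,1],R[0,1])); out=""
    if yaw is not None:
        d=(yaw-cur+90)%180-90; out=f"turn {-d:.2f}"   # tool z is down
    print("t",round(o["t"],2),"pos",o["position"].round(1),"ycur",cur.round(2),"tilt",np.degrees(np.arccos(-R[2,2])).round(2),"F",o["force"].round(1),"w",round(o["width"],1),"q",np.round(o["qpos"],2)); print("shift",s.round(2),out)
E
python3 - <<'E'
from h import *
go((281,-585,330)); go((507.3,138,330),-9.1); o,R=st(); print(R.round(3))
E
```

```text
t 0.2 pos [ 281.3 -585.7  203.9] ycur -64.35 tilt 0.05 F [ 0.5 -0.1 -0.7] w 85.5 q [ 1.02  0.33  0.04  1.47 -0.01  1.34 -0.06]
shift [ 5.000e-02 -8.400e-01 -1.261e+02] 
t 0.2 pos [ 281.3 -585.7  203.9] ycur -64.35 tilt 0.05 F [ 0.5 -0.1 -0.7] w 85.5 q [ 1.02  0.33  0.04  1.47 -0.01  1.34 -0.06]
shift [ 517.05 -554.6  -125.62] turn -55.25
[[ 0.901  0.433 -0.   ]
 [ 0.433 -0.901  0.001]
 [-0.    -0.001 -1.   ]]
```

apply_moves(steps=[[[0,0,-42],0,100],[[0,0,-84],0,100],[[0,0,-126],-5,60],[[38,-23,-126],-10,60],[[76,-46,-126],-15,60],[[114,-69,-126],-20,60],[[152,-92,-126],-25,60],[[190,-115,-126],-28,60],[[228,-138,-126],-31,60],[[266,-161,-126],-34,60],[[304,-184,-126],-37,60],[[343,-208,-126],-40,60]])

```text
t: 1.2
position: [487.0, -270.0, 330.5]
orientation: [2.638, 1.706, -0.0]
force: [1.8, -0.4, -0.2]
width: 51.3
```

```bash
python3 - <<'E'
from h import *
go((507.3,138,250),-9.1)
E
```

```text
t 1.2 pos [ 487.  -270.   330.5] ycur -24.21 tilt 0.02 F [ 1.8 -0.4 -0.2] w 51.3 q [ 0.67  0.12 -0.27  1.47  0.03  1.55 -0.02]
shift [ 380.48 -148.75   80.42] turn -15.11
```

apply_moves(steps=[[[36,-15,0],-2,60],[[72,-31,0],-4,60],[[108,-46,0],-6,60],[[144,-62,0],-8,60],[[180,-77,0],-10,60],[[216,-93,0],-12,60],[[252,-108,20],-14,60],[[288,-124,40],-15,60],[[324,-139,60],-15,60],[[356,-153,80],-15,60],[[356,-153,100],-15,60],[[356,-153,100],-15,60]])

```text
t: 2.2
position: [491.1, 118.1, 226.5]
orientation: [-2.387, -2.037, 0.007]
force: [-0.8, -0.0, -0.9]
width: 51.2
```

```bash
python3 - <<'E'
from h import *
go((507.3,138,69),-9.1)
C=cams()
for n in C: cv2.imwrite(f"pics/{n}1.png",C[n]["img"])
E
```

```text
t 2.2 pos [491.1 118.1 226.5] ycur -9.04 tilt 0.32 F [-0.8 -0.  -0.9] w 51.2 q [ 0.29  0.07 -0.64  1.75  0.04  1.34 -0.51]
shift [ 22.41  13.78 157.4 ] turn 0.06
```

View pics/scene1.png

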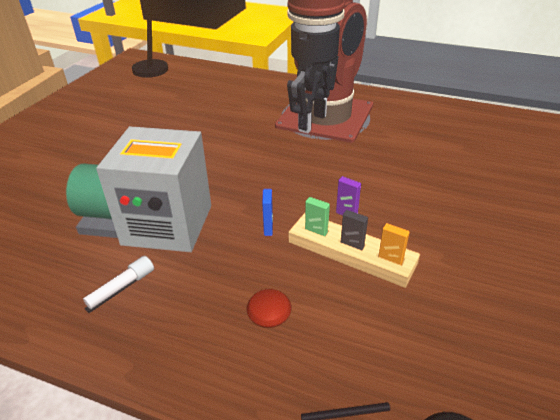

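```bash
python3 - <<'E'
from h import *
go((507.3,138,69),-9.1)
C=cams();o,R=st()
print({n:proj(C[n],[o["position"]]) for n in C}, o["qd"].round(3))
E
```

```text
t 2.3 pos [493.4 115.  230.3] ycur -9.34 tilt 0.09 F [-0.  -0.5  0.2] w 50.9 q [ 0.3   0.07 -0.64  1.74  0.04  1.35 -0.51]
shift [ 25.1   10.22 161.22] turn -0.24
{'scene': array([[308.46726973, 136.56343983]]), 'top': array([[258.80890944, 266.15280543]])} [ 0.005 -0.007  0.001 -0.007 -0.001 -0.004 -0.002]
```

View pics/top1.png

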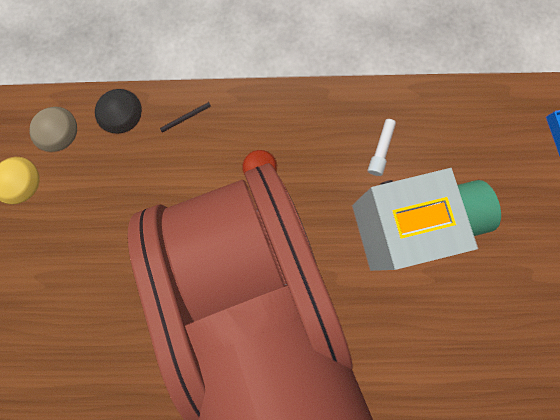

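The fingertips project to (308,136), which matches the picture. The arm is simply short of its target because of speed limiting.

apply_moves(steps=[[[13,5,30],0,60],[[25,10.2,60],0,60],[[25,10.2,95],0,60],[[25,10.2,120],0,60],[[25,10.2,120],0,60],[[25,10.2,120],0,60]])

```text
t: 2.9
position: [508.2, 137.5, 111.0]
orientation: [-2.397, -2.031, 0.001]
force: [0.4, 0.5, -0.2]
width: 51.5
```

```bash
python3 - <<'E'
from h import *
go((507.3,138,69),-9.1)
C=cams()
cv2.imwrite("pics/s2.png",cv2.resize(C["scene"]["img"][130:300,240:440],None,fx=3.5,fy=3.5,interpolation=cv2.INTER_CUBIC))
go((507.3,138,69),-9.1)
E
```

```text
t 2.9 pos [508.2 137.5 111. ] ycur -9.45 tilt 0.05 F [ 0.4  0.5 -0.2] w 51.5 q [ 0.24  0.22 -0.65  1.85  0.14  1.12 -0.63]
shift [ 0.4  -0.9  42.04] turn -0.35
t 3.0 pos [509.5 138.4 113. ] ycur -9.42 tilt 0.19 F [-0.1  0.2  0.6] w 51.0 q [ 0.24  0.21 -0.65  1.85  0.14  1.12 -0.63]
shift [-0.76 -2.28 43.95] turn -0.32
```

View pics/s2.png

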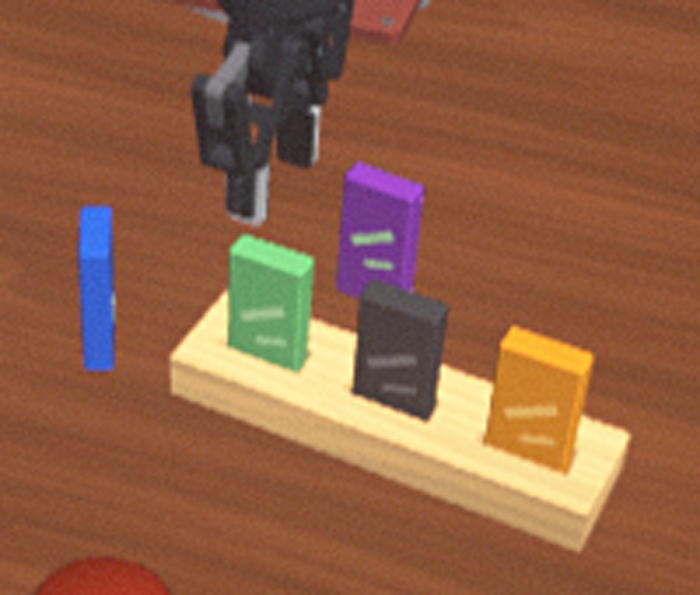

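```bash
python3 - <<'E'
from h import *
C=cams(); ps=[]
for i in range(3):
    o,R=st(); ps.append(o["position"]); C=cams()
print(np.array(ps).round(1))
o,R=st(); p=np.mean(ps,0)
for dz in(0,-5): 
  for s in(1,-1):
    for w in(11,-11):
      for th in (25.5,39):
        P=p+R@[w,s*th,dz]; q=proj(C["scene"],[P])[0]; print(dz,s,w,th,((q-[240,130]+.5)*3.5-.5).round())
q=proj(C["scene"],rect(18,46,98,(507.3,138,np.radians(-9.1)))); print(((q-[240,130]+.5)*3.5).round())
E
```

```text
[[509.4 138.6 112.8]
 [508.9 138.6 112.1]
 [508.3 138.6 111.4]]
0 1 11 25.5 [265. 266.]
0 1 11 39 [254. 279.]
0 1 -11 25.5 [229. 253.]
0 1 -11 39 [217. 266.]
0 -1 11 25.5 [308. 216.]
0 -1 11 39 [319. 203.]
0 -1 -11 25.5 [273. 204.]
0 -1 -11 39 [284. 192.]
-5 1 11 25.5 [266. 258.]
-5 1 11 39 [254. 272.]
-5 1 -11 25.5 [230. 246.]
-5 1 -11 39 [217. 259.]
-5 -1 11 25.5 [308. 209.]
-5 -1 11 39 [319. 196.]
-5 -1 -11 25.5 [273. 197.]
-5 -1 -11 39 [284. 184.]
[[299. 275.]
 [225. 249.]
 [240. 232.]
 [313. 257.]]
```

```bash
python3 - <<'E'
from h import *
C=cams()
im=C["scene"]["img"].copy();o,R=st();p=o["position"]
im=cv2.resize(im[130:300,240:440],None,fx=3.5,fy=3.5,interpolation=cv2.INTER_CUBIC)
f=lambda P:tuple(int(v) for v in (proj(C["scene"],[P])[0]-[240,130]+.5)*3.5)
cv2.circle(im,f(p),4,(0,255,255),1)
for dz in (0,-13):
  for s in(1,-1):
    cv2.line(im,f(p+R@[11,s*25.5,dz]),f(p+R@[-11,s*25.5,dz]),(255,255,0),1)
cv2.imwrite("pics/s3.png",im); print(p)
E
```

```text
[507.86165567 138.58034002 110.5678843 ]
```

View pics/s3.png

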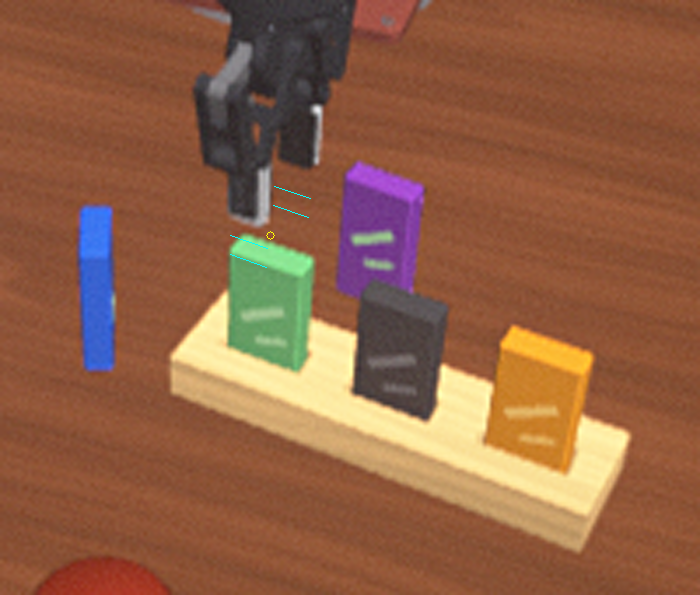

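The fingertips show about 35-40 crop pixels higher than the pose predicts, which is 20 mm or more. I'll shut the fingers here, above the blank, to see where the tip really is.

apply_moves(steps=[[[0,0,-20],0,0],[[0,0,-20],0,0],[[0,0,-20],0,0],[[0,0,-20],0,0],[[0,0,-20],0,0],[[0,0,-20],0,0]])

```text
t: 4.0
position: [507.5, 138.5, 129.8]
orientation: [-2.394, -2.033, 0.001]
force: [0.2, -0.7, -0.5]
width: -0.4
```

```bash
cat > pic.py <<'E'
import sys
from h import *
def pic(name,x0,x1,y0,y1,f,cam="scene",ext=0):
    C=cams(); c=C[cam]
    o,R=st();p=o["position"]
    im=cv2.resize(c["img"][y0:y1,x0:x1],None,fx=f,fy=f,interpolation=cv2.INTER_CUBIC)
    g=lambda P:tuple(int(v) for v in (proj(c,[P])[0]-[x0,y0]+.5)*f)
    cv2.circle(im,g(p),4,(0,255,255),1)
    cv2.imwrite(f"pics/{name}.png",im); print("t",o["t"],p.round(1),g(p),"F",o["force"].round(1),"w",round(o["width"],1))
E
python3 - <<'E'
from pic import *
print(bot.grasp_offset)
pic("s4",240,440,60,230,3.5)
E
```

```text
18.700000000000003
t 4.1 [507.6 138.5 130. ] (271, 452) F [-0.7  1.  -0.7] w 0.2
```

View pics/s4.png

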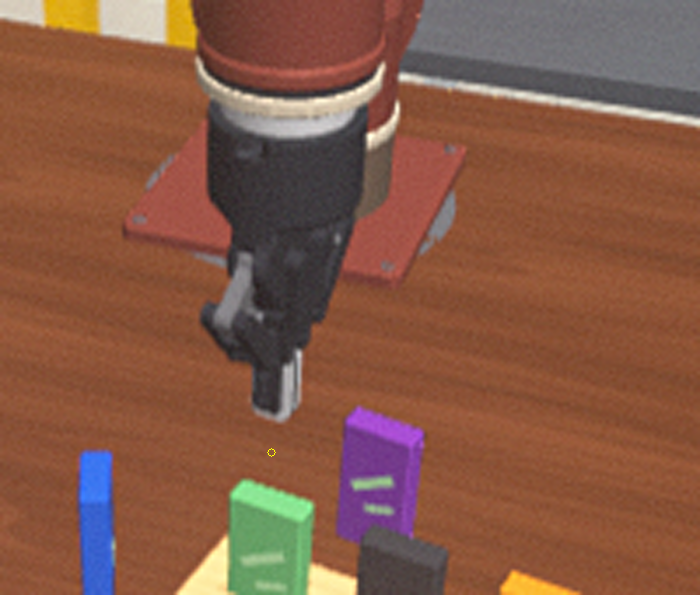

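The shut tip shows at about (275,410), against a predicted (271,452), so there is a real offset of about 28 mm. I'll resolve it by touching the bare table lightly, where z = 0 is known.

apply_moves(steps=[[[-17,34,0],0,0],[[-35,68,0],0,0],[[-52,102,0],0,0],[[-52,102,30],0,0],[[-52,102,60],0,0],[[-52,102,90],0,0],[[-52,102,110],0,0],[[-52,102,110],0,0],[[-52,102,110],0,0]])

```text
t: 4.85
position: [599.2, 70.8, 19.7]
orientation: [-2.393, -2.032, 0.003]
force: [0.4, -0.3, 1.0]
width: -0.3
```

```bash
python3 - <<'E'
from pic import *
pic("s5",200,360,160,300,4.5)
E
```

```text
t 4.95 [601.1  71.1  22. ] (304, 420) F [ 0.6  0.1 -0.2] w 0.1
```

View pics/s5.png

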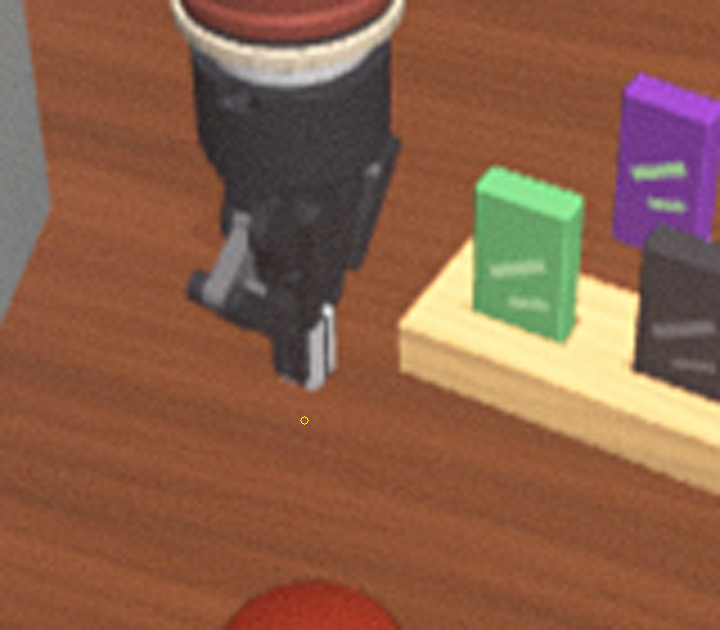

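apply_moves(steps=[[[0,0,5],0,0],[[0,0,10],0,0],[[0,0,13],0,0],[[0,0,15],0,0]])

```text
t: 5.28
position: [600.0, 70.6, 5.3]
orientation: [2.395, 2.033, -0.0]
force: [0.2, 0.8, 0.1]
width: -0.2
```

```bash
python3 - <<'E'
from pic import *
pic("s6",200,360,160,300,4.5)
E
```

```text
t 5.3833 [599.7  70.6   5.1] (305, 445) F [-0.1 -0.9  0.2] w 0.1
```

View pics/s6.png

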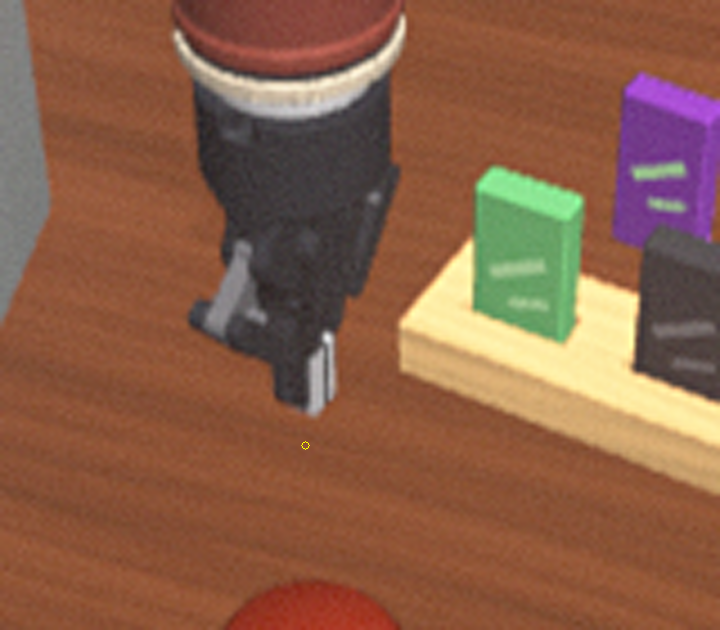

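apply_moves(steps=[[[0,0,2],0,0],[[0,0,3],0,0],[[0,0,4],0,0],[[0,0,4],0,0]])

```text
t: 5.72
position: [599.9, 70.7, 1.2]
orientation: [-2.395, -2.033, 0.0]
force: [0.2, -1.4, 0.2]
width: 0.1
```

```bash
python3 - <<'E'
from h import *
go((600,70,0))
E
```

```text
t 5.72 pos [599.9  70.7   1.2] ycur -9.34 tilt 0.02 F [ 0.2 -1.4  0.2] w 0.1 q [ 0.25  0.49 -0.54  1.76  0.3   0.98 -0.58]
shift [-0.66  0.18  1.21]
```

apply_moves(steps=[[[0,0,1],0,0],[[0,0,2],0,0],[[0,0,3],0,0],[[0,0,3],0,0]])

```text
t: 6.05
position: [599.9, 70.7, -1.8]
orientation: [-2.395, -2.033, 0.0]
force: [0.2, -0.3, 0.7]
width: 0.1
```

```bash
python3 - <<'E'
from pic import *
go((600,70,0))
pic("s7",200,360,160,300,4.5)
E
```

```text
t 6.05 pos [599.9  70.7  -1.8] ycur -9.35 tilt 0.02 F [ 0.2 -0.3  0.7] w 0.1 q [ 0.24  0.49 -0.54  1.76  0.3   0.97 -0.58]
shift [-0.65  0.2  -1.81] 
t 6.15 [600.   70.7  -1.6] (306, 456) F [ 0.3 -0.  -0.4] w -0.1
```

View pics/s7.png

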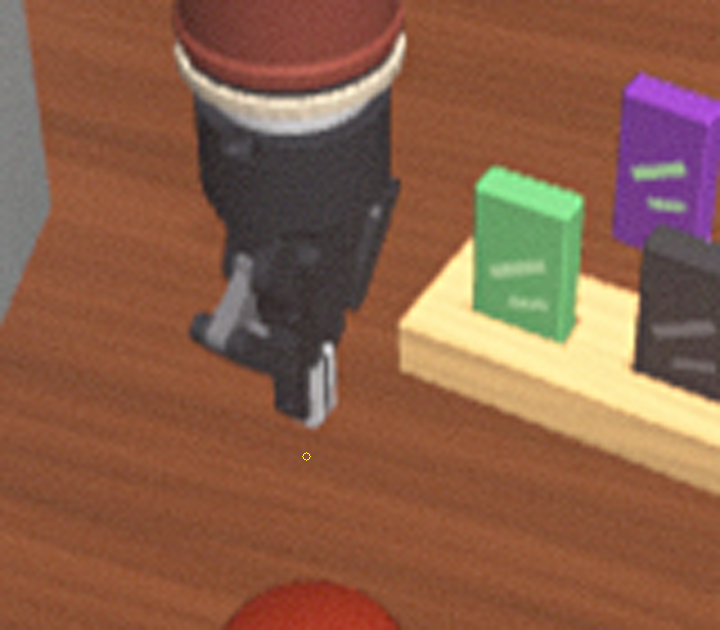

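apply_moves(steps=[[[0,0,4],0,0],[[0,0,8],0,0],[[0,0,10],0,0],[[0,0,10],0,0]])

```text
t: 6.48
position: [599.4, 70.6, -12.4]
orientation: [-2.394, -2.033, 0.002]
force: [-0.4, 0.2, -0.6]
width: 0.1
```

apply_moves(steps=[[[0,0,1.5],0,0],[[0,0,3],0,0],[[0,0,3],0,0]])

```text
t: 6.73
position: [599.9, 70.7, -14.8]
orientation: [-2.395, -2.033, 0.0]
force: [-0.6, -1.0, -0.1]
width: 0.5
```

apply_moves(steps=[[[0,0,1],0,0],[[0,0,2],0,0],[[0,0,2],0,0]])

```text
t: 6.98
position: [600.0, 70.7, -16.7]
orientation: [-2.395, -2.033, 0.0]
force: [-0.0, 0.2, 0.1]
width: -0.0
```

apply_moves(steps=[[[0,0,1],0,0],[[0,0,2],0,0],[[0,0,2],0,0]])

```text
t: 7.23
position: [599.9, 70.7, -18.8]
orientation: [-2.395, -2.033, 0.0]
force: [0.2, -1.2, -0.6]
width: -0.6
```

```bash
python3 - <<'E'
from pic import *
go((600,70,0))
pic("s8",200,360,160,300,4.5)
E
```

```text
t 7.23 pos [599.9  70.7 -18.8] ycur -9.35 tilt 0.02 F [ 0.2 -1.2 -0.6] w -0.6 q [ 0.24  0.51 -0.53  1.77  0.31  0.94 -0.59]
shift [ -0.64   0.21 -18.78] 
t 7.3333 [600.   70.7 -18.6] (307, 483) F [0.4 0.1 0.7] w -0.2
```

View pics/s8.png

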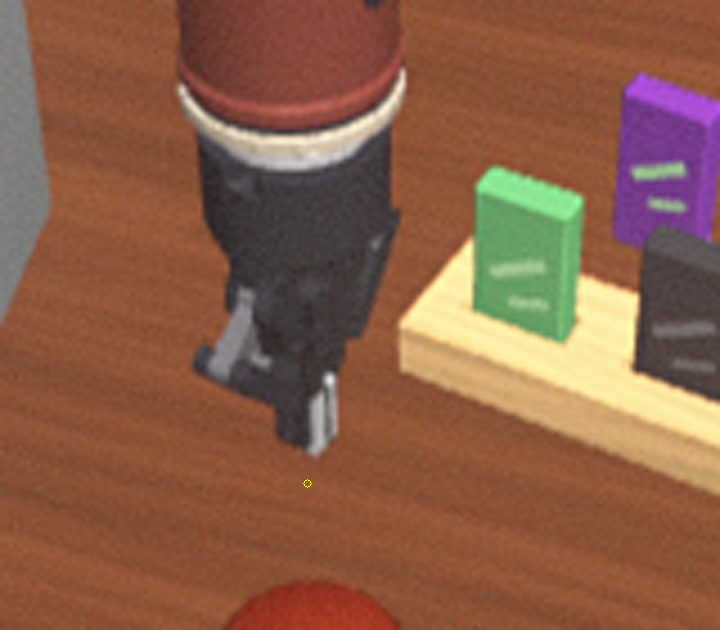

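apply_moves(steps=[[[0,0,0.7],0,0],[[0,0,1.4],0,0],[[0,0,1.4],0,0]])

```text
t: 7.58
position: [599.9, 70.7, -20.1]
orientation: [-2.395, -2.033, 0.0]
force: [-0.7, -0.0, 0.1]
width: -0.1
```

apply_moves(steps=[[[0,0,0.7],0,0],[[0,0,1.4],0,0],[[0,0,1.4],0,0]])

```text
t: 7.83
position: [599.9, 70.7, -21.6]
orientation: [-2.395, -2.033, 0.0]
force: [0.8, 0.2, -0.8]
width: 0.2
```

apply_moves(steps=[[[0,0,0.7],0,0],[[0,0,1.4],0,0],[[0,0,1.4],0,0]])

```text
t: 8.08
position: [600.0, 70.7, -22.9]
orientation: [-2.395, -2.033, 0.0]
force: [0.6, -0.0, 0.6]
width: 0.2
```

apply_moves(steps=[[[0,0,0.7],0,0],[[0,0,1.4],0,0],[[0,0,1.4],0,0]])

```text
t: 8.33
position: [599.9, 70.7, -24.3]
orientation: [-2.395, -2.033, 0.0]
force: [-0.1, 0.2, 0.9]
width: -0.1
```

apply_moves(steps=[[[0,0,0.7],0,0],[[0,0,1.4],0,0],[[0,0,1.4],0,0]])

```text
t: 8.58
position: [599.9, 70.6, -25.7]
orientation: [-2.395, -2.033, 0.0]
force: [0.5, 0.7, -0.0]
width: -0.2
```

```bash
python3 - <<'E'
from pic import *
pic("s9",200,360,160,300,4.5)
E
```

```text
t 8.6833 [600.   70.7 -25.6] (308, 494) F [-0.2  0.3 -0.1] w 0.1
```

View pics/s9.png

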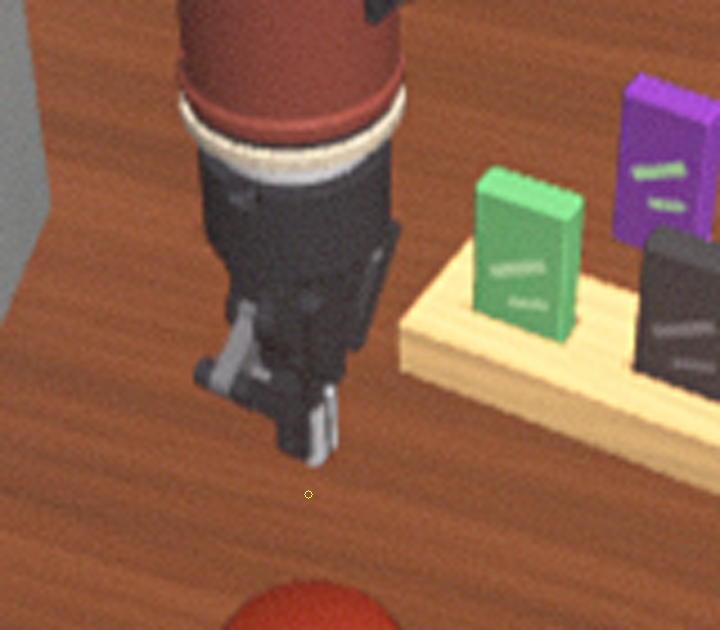

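```bash
python3 - <<'E'
from h import *
C=cams()
for z in(0,5,10,20): print(ray(C["scene"],[(268.4,262.2)],z).round(1))
print("s4:",[ray(C["scene"],[(240+275/3.5,60+410/3.5)],z).round(1).tolist() for z in (130,150,158)])
E
```

```text
[[603.8  74.1   0. ]]
[[608.2  76.1   5. ]]
[[612.7  78.2  10. ]]
[[621.5  82.2  20. ]]
s4: [[[470.8, 129.5, 130.0]], [[497.6, 137.5, 150.0]], [[508.4, 140.7, 158.0]]]
```

apply_moves(steps=[[[0,0,0.7],0,0],[[0,0,1.4],0,0],[[0,0,1.4],0,0]])

```text
t: 9.03
position: [600.2, 70.7, -26.7]
orientation: [2.395, 2.033, 0.0]
force: [-0.9, -0.2, 3.9]
width: -0.3
```

apply_moves(steps=[[[0,0,0.7],0,0],[[0,0,1.4],0,0],[[0,0,1.4],0,0]])

```text
t: 9.28
position: [600.2, 70.7, -26.8]
orientation: [2.394, 2.033, -0.0]
force: [-7.2, -1.9, 19.2]
width: 0.1
```

Contact comes at a reported z of -26.7, so the true tip height is the reported z plus about 26.6, while xy agrees to about 3 mm. Lifting now and going back over the blank with that correction.

apply_moves(steps=[[[0,0,-35],0,0],[[0,0,-70],0,0],[[0,0,-105],0,30],[[0,0,-130],0,60],[[17,-34,-130],0,60],[[35,-68,-130],0,60],[[52,-102,-130],0,60],[[52,-102,-130],0,60],[[52,-102,-130],0,60]])

```text
t: 10.03
position: [506.5, 140.0, 102.0]
orientation: [2.391, 2.037, 0.0]
force: [0.7, -0.2, 0.4]
width: 51.1
```

```bash
python3 - <<'E'
from pic import *
go((507.5,138.5,42.4),-9.1)
pic("s10",240,440,90,260,3.5)
go((507.5,138.5,42.4),-9.1)
E
```

```text
t 10.03 pos [506.5 140.  102. ] ycur -9.14 tilt 0.06 F [ 0.7 -0.2  0.4] w 51.1 q [ 0.23  0.22 -0.65  1.87  0.15  1.1  -0.64]
shift [-1.29  1.15 59.6 ] turn -0.04
t 10.1333 [508.4 138.  101.8] (268, 388) F [ 0.8 -0.4 -0.2] w 51.0
t 10.13 pos [508.4 138.  101.8] ycur -9.37 tilt 0.05 F [ 0.8 -0.4 -0.2] w 51.0 q [ 0.23  0.23 -0.65  1.86  0.15  1.1  -0.64]
shift [ 0.35 -1.02 59.39] turn -0.27
```

View pics/s10.png

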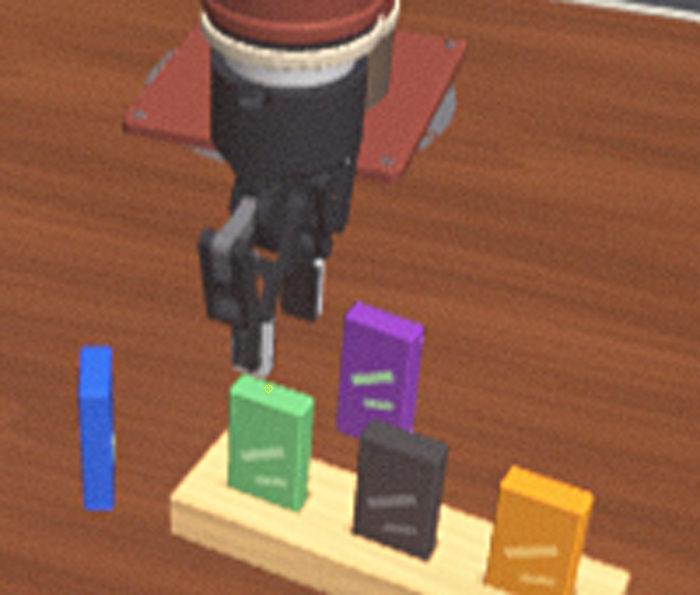

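apply_moves(steps=[[[0,-1,20],0,60],[[0,-1,40],0,60],[[0,-1,59],0,60],[[0,-1,59],0,60],[[0,-1,59],0,60],[[0,-1,59],0,60]])

```text
t: 10.63
position: [507.8, 138.6, 43.4]
orientation: [-2.396, -2.032, -0.001]
force: [-0.4, 0.6, -0.4]
width: 51.4
```

```bash
python3 - <<'E'
from pic import *
go((507.5,138.5,42.4),-9.1)
pic("s11",240,440,130,300,3.5)
go((507.5,138.5,42.4),-9.1)
E
```

```text
t 10.63 pos [507.8 138.6  43.4] ycur -9.4 tilt 0.05 F [-0.4  0.6 -0.4] w 51.4 q [ 0.21  0.3  -0.64  1.92  0.21  0.99 -0.69]
shift [-0.15 -0.28  1.01] turn -0.30
t 10.7333 [508.  138.8  43.8] (266, 327) F [ 0.3 -1.1  0.4] w 51.3
t 10.73 pos [508.  138.8  43.8] ycur -9.38 tilt 0.1 F [ 0.3 -1.1  0.4] w 51.3 q [ 0.21  0.3  -0.64  1.92  0.21  0.99 -0.69]
shift [-0.38 -0.4   1.44] turn -0.28
```

View pics/s11.png

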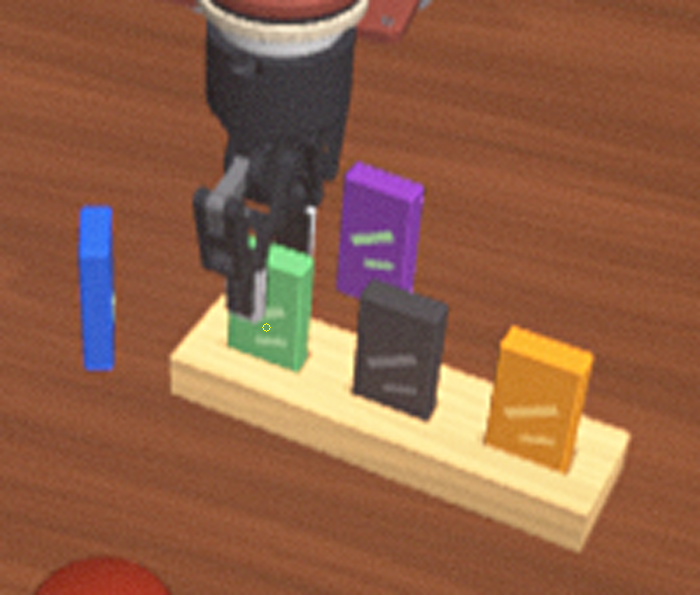

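The open fingers straddle the green blank, with the near tip at about (250,320). Closing.

apply_moves(steps=[[[0,0,0],0,0],[[0,0,0],0,0],[[0,0,0],0,0],[[0,0,0],0,0],[[0,0,0],0,0],[[0,0,0],0,0]], grip_force=45)

```text
t: 11.23
position: [507.4, 138.8, 43.3]
orientation: [2.394, 2.033, 0.001]
force: [-0.7, -0.7, 5.4]
width: 17.8
```

```bash
python3 - <<'E'
from pic import *
pic("s12",240,440,130,300,3.5)
go((507.5,138.5,42.4),-9.1)
E
```

```text
t 11.3333 [507.4 138.8  43.3] (266, 327) F [-0.4 -1.5  5.3] w 17.0
t 11.33 pos [507.4 138.8  43.3] ycur -9.35 tilt 0.07 F [-0.4 -1.5  5.3] w 17.0 q [ 0.21  0.3  -0.64  1.92  0.21  0.99 -0.69]
shift [-0.32  0.11  0.88] turn -0.25
```

View pics/s12.png

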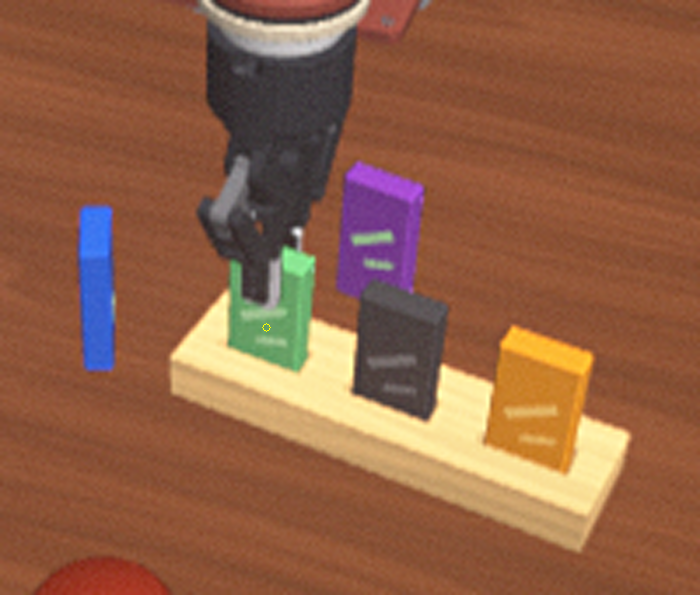

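apply_moves(steps=[[[0,0,-6],0,0],[[0,0,-14],0,0],[[0,0,-24],0,0],[[0,0,-40],0,0],[[0,0,-70],0,0],[[0,0,-100],0,0],[[0,0,-130],0,0],[[0,0,-160],0,0],[[0,0,-190],0,0],[[0,0,-220],0,0],[[0,0,-232],0,0],[[0,0,-232],0,0]])

```text
t: 12.33
position: [507.9, 139.5, 278.1]
orientation: [2.393, 2.032, 0.007]
force: [0.0, 1.0, -2.0]
width: 17.2
```

```bash
python3 - <<'E'
from pic import *
pic("s13",200,440,60,270,3)
a=np.radians(12.6); ex=np.array([np.cos(a),np.sin(a)]); m=np.array([574.8,-173.9])
t=m+ex*9.5; print("target",t)
go((*t,275),12.6)
E
```

```text
t 12.4333 [506.4 138.7 273.8] (362, 184) F [-0.2 -0.5 -2.4] w 17.2
target [ 584.07120924 -171.82763921]
t 12.43 pos [506.4 138.7 273.8] ycur -9.34 tilt 0.04 F [-0.2 -0.5 -2.4] w 17.2 q [ 0.27  0.1  -0.66  1.63  0.06  1.44 -0.56]
shift [-293.79  127.     -1.17] turn -21.94
```

View pics/s13.png

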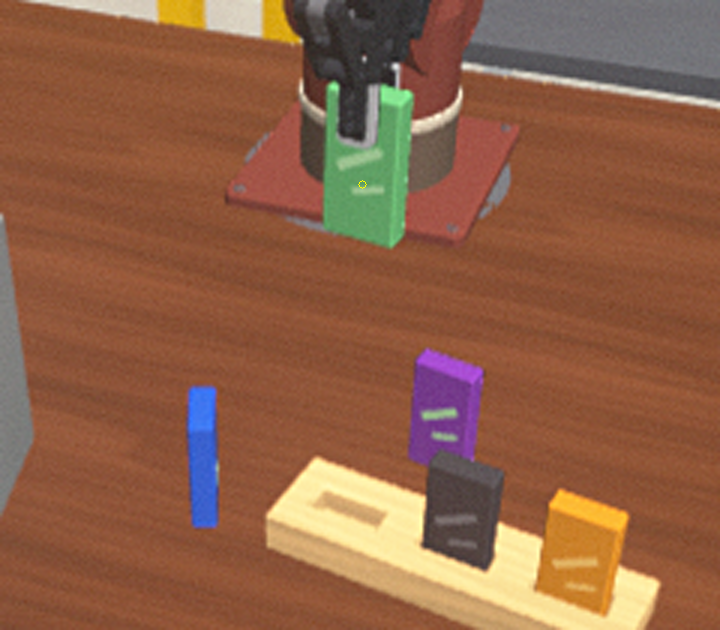

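The green blank is held upright and the socket is empty. The -2.4 N reading matches its weight. Swinging over to the machine.

apply_moves(steps=[[[-30,13,0],-3,0],[[-60,26,0],-6,0],[[-90,39,0],-9,0],[[-120,52,0],-12,0],[[-150,65,0],-15,0],[[-180,78,0],-18,0],[[-210,91,0],-20,0],[[-240,104,0],-22,0],[[-265,115,0],-22,0],[[-282,122,0],-22,0],[[-290,126,0],-22,0],[[-294,127,0],-22,0]])

```text
t: 13.43
position: [583.7, -173.1, 272.1]
orientation: [-1.963, -2.448, 0.002]
force: [-0.1, 0.6, -0.8]
width: 17.1
```

```bash
python3 - <<'E'
from pic import *
a=np.radians(12.6); ex=np.array([np.cos(a),np.sin(a)]); m=np.array([574.8,-173.9])
t=m+ex*9.5
go((*t,260),12.6)
pic("s14",60,260,40,200,4)
pic("t14",330,520,130,290,4,"top")
go((*t,260),12.6)
E
```

```text
t 13.43 pos [ 583.7 -173.1  272.1] ycur 12.56 tilt 0.22 F [-0.1  0.6 -0.8] w 17.1 q [ 0.58  0.26 -0.46  1.44  0.11  1.47  0.35]
shift [ 1.16  0.67 12.11] turn -0.04
t 13.5333 [ 584.  -171.3  273.3] (321, 286) F [-0.1  0.7 -2.2] w 17.2
t 13.6333 [ 584.3 -170.   274.3] (440, 298) F [-0.1  0.1 -2. ] w 17.4
t 13.63 pos [ 584.3 -170.   274.3] ycur 12.78 tilt 0.06 F [-0.1  0.1 -2. ] w 17.4 q [ 0.58  0.26 -0.46  1.44  0.11  1.47  0.35]
shift [-1.74 -0.65 14.31] turn 0.18
```

View pics/s14.png

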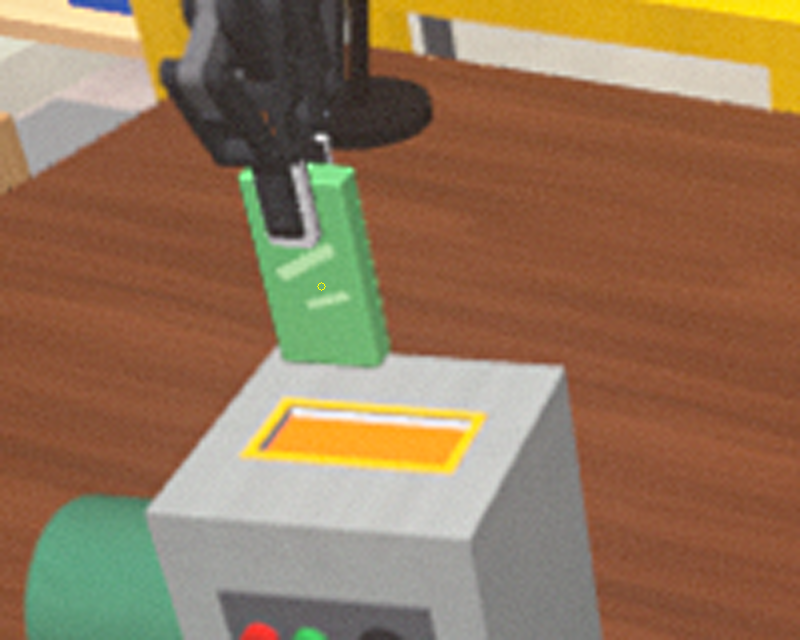

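View pics/t14.png

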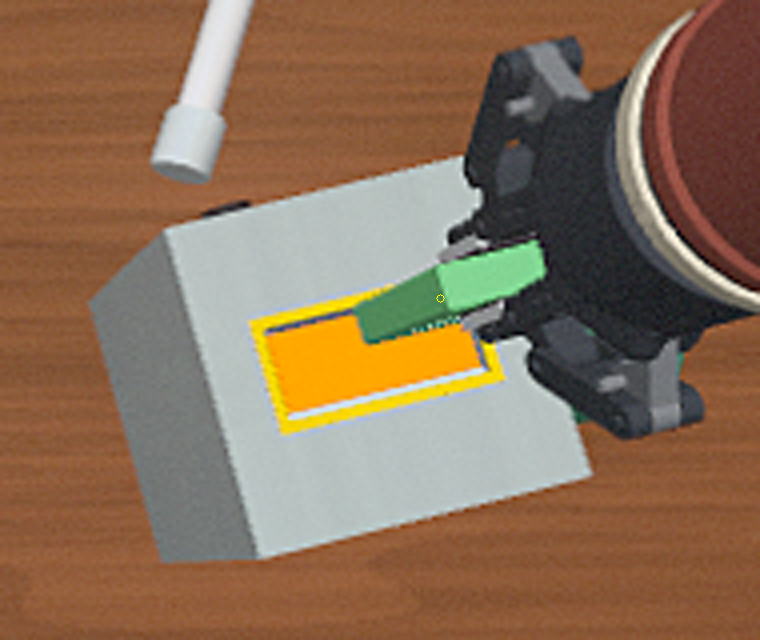

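```bash
cat >> pic.py <<'E'
def overlay(name,cam,x0,x1,y0,y1,f,boxes):
    c=viewer.capture(cam)
    im=cv2.resize(c["img"][y0:y1,x0:x1],None,fx=f,fy=f,interpolation=cv2.INTER_CUBIC)
    for P,col in boxes:
        q=((proj(c,P)-[x0,y0]+.5)*f).astype(int); cv2.polylines(im,[q.reshape(-1,1,2)],True,col,1)
    cv2.imwrite(f"pics/{name}.png",im)
E
python3 - <<'E'
from pic import *
o,R=st(); p=o["position"]; print(p)
a=np.radians(12.6)
for cam,b,m in(("scene",(60,260,40,200,4),(573.6,-172.7)),("top",(350,500,140,270,5.2),(575.7,-174.8))):
    w=(p[0],p[1],a); 
    overlay(cam+"15",cam,*b,[(rect(18,46,p[2]+54.6,w),(0,0,255)),(rect(18,46,p[2]-35.4,w),(0,0,255)),(rect(42,92,190,(*m,a)),(255,0,255))])
E
```

```text
[ 584.32854064 -169.9941063   274.30688889]
```

View pics/scene15.png

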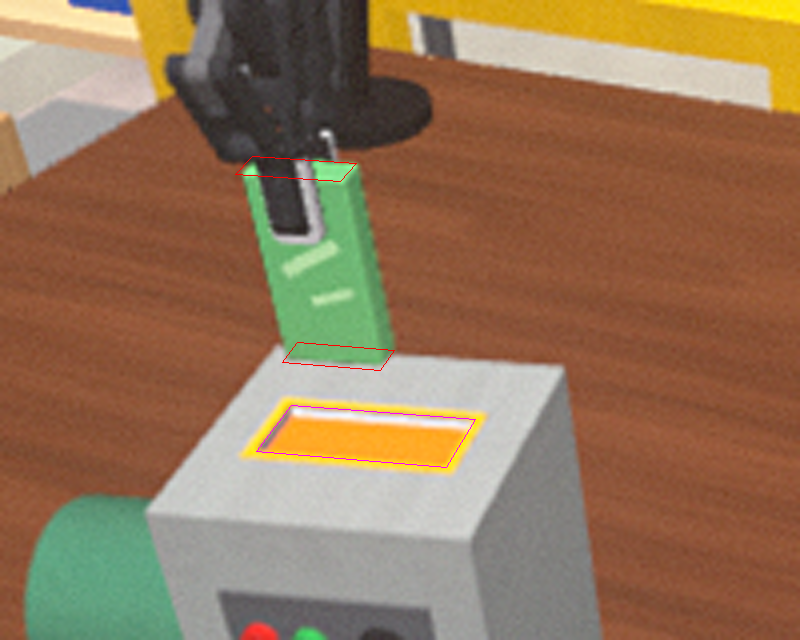

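View pics/top15.png

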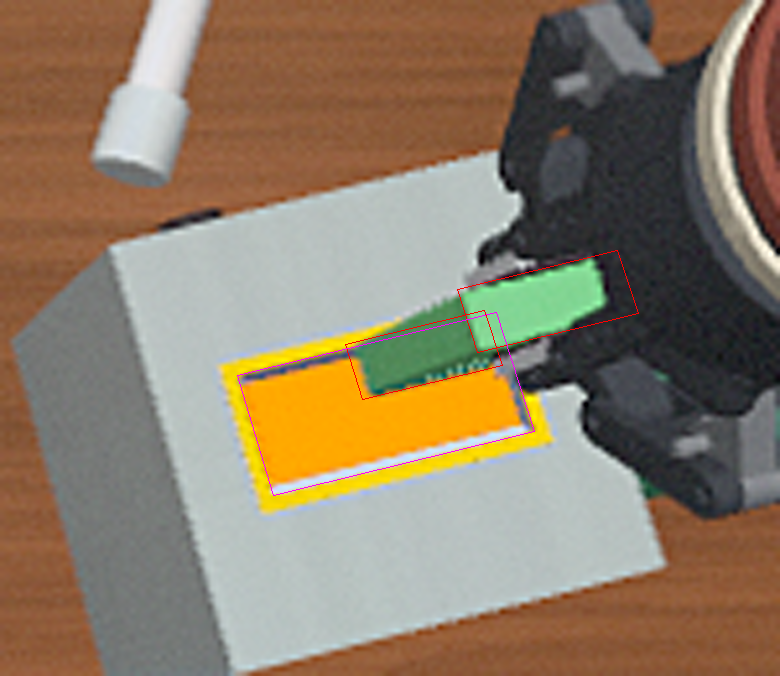

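```bash
python3 - <<'E'
from pic import *
C=cams(); o,R=st(); print(o["position"].round(1))
a=np.radians(12.6); M=np.array([[np.cos(a),np.sin(a)],[-np.sin(a),np.cos(a)]])
for z in(236,240,244):
    P=ray(C["top"],[full([(368,393)],350,140,5.2)[0],full([(357,347)],350,140,5.2)[0]],z)[:,:2]; print(z,"top",((P-[575.7,-174.8])@M.T).round(1).tolist())
    P=ray(C["scene"],[full([(288,360)],60,40,4)[0],full([(382,365)],60,40,4)[0]],z)[:,:2]; print(z,"scene",((P-[573.6,-172.7])@M.T).round(1).tolist())
for z in(326,330,334):
    P=ray(C["top"],[full([(478,350)],350,140,5.2)[0],full([(461,292)],350,140,5.2)[0]],z)[:,:2]; print(z,"top face",((P-[575.7,-174.8])@M.T).round(1).tolist())
print("commanded-based", (o["position"][:2]-[574.8,-173.9])@M.T)
E
```

```text
[ 584.5 -170.9  274.9]
236 top [[2.0, 22.4], [17.0, 21.4]]
236 scene [[13.1, -23.3], [11.3, 20.4]]
240 top [[1.8, 23.9], [16.7, 23.0]]
240 scene [[19.5, -19.8], [17.8, 23.6]]
244 top [[1.6, 25.4], [16.3, 24.5]]
244 scene [[26.0, -16.2], [24.3, 26.7]]
326 top face [[1.1, 24.2], [17.7, 23.8]]
330 top face [[0.9, 25.9], [17.3, 25.6]]
334 top face [[0.6, 27.7], [16.9, 27.4]]
commanded-based [10.0964263   0.85192492]
```

apply_moves(steps=[[[-1,-1.5,12],0,0],[[-1,-1.5,25],0,0],[[-1,-1.5,36],0,0],[[-1,-1.5,42],0,0],[[-1,-1.5,42],0,0],[[-1,-1.5,42],0,0],[[-1,-1.5,42],0,0]])

```text
t: 14.42
position: [583.4, -173.3, 233.0]
orientation: [1.963, 2.452, 0.0]
force: [-0.3, -0.0, -1.2]
width: 17.2
```

```bash
python3 - <<'E'
from pic import *
pic("s16",60,260,40,200,4); pic("t16",350,500,140,270,5.2,"top"); go((582,-173,166),12.6)
E
```

```text
t 14.5167 [ 583.6 -173.3  233.2] (336, 365) F [-0.4 -0.6 -1.1] w 17.3
t 14.6167 [ 583.5 -173.3  233.2] (427, 360) F [ 0.1 -0.9 -1.2] w 17.4
t 14.62 pos [ 583.5 -173.3  233.2] ycur 12.66 tilt 0.05 F [ 0.1 -0.9 -1.2] w 17.4 q [ 0.59  0.27 -0.46  1.51  0.12  1.39  0.35]
shift [ 0.64 -1.41 67.15] turn 0.06
```

View pics/s16.png

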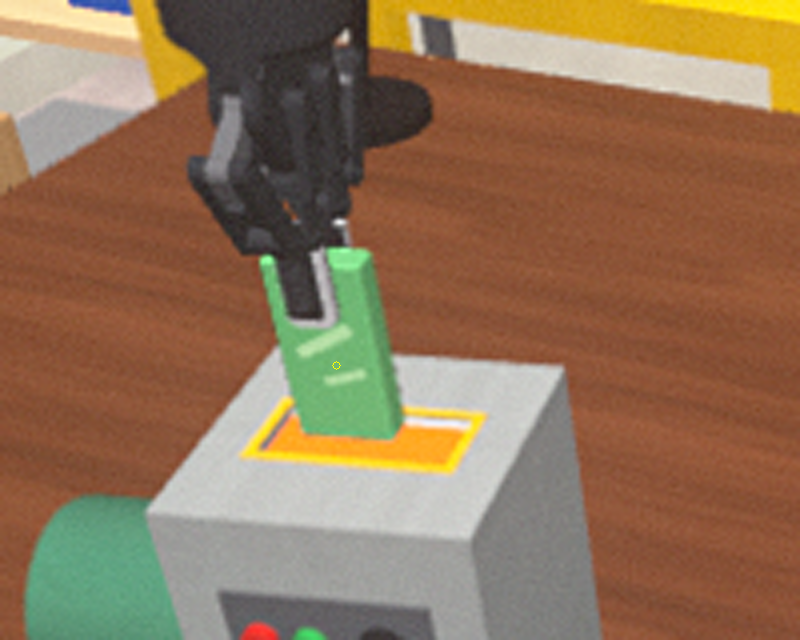

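View pics/t16.png

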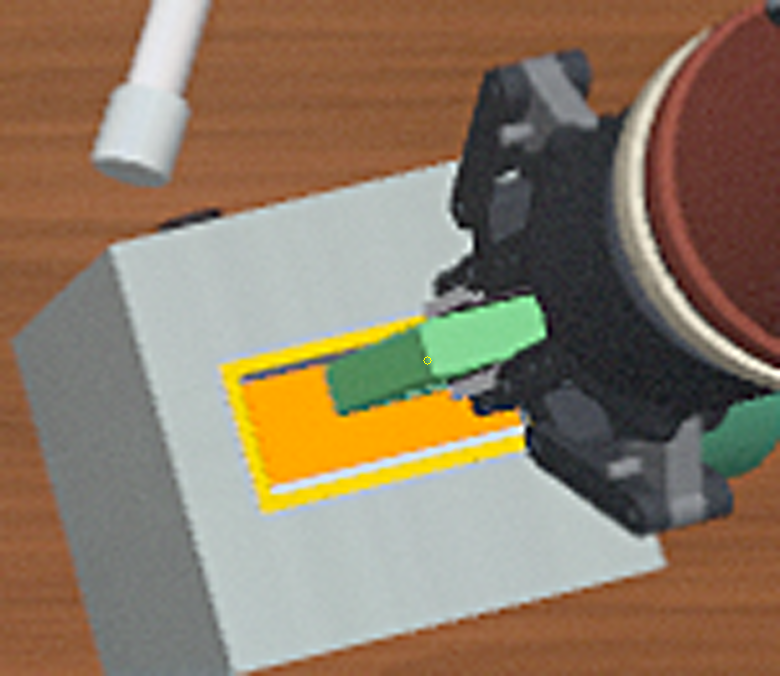

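```bash
python3 - <<'E'
from pic import *
C=cams(); o,R=st()
a=np.radians(12.6); M=np.array([[np.cos(a),np.sin(a)],[-np.sin(a),np.cos(a)]])
for z in(196,200):
    P=ray(C["top"],[full([(340,415)],350,140,5.2)[0],full([(328,368)],350,140,5.2)[0]],z)[:,:2]; print(z,"top",((P-[575.7,-174.8])@M.T).round(1).tolist())
    P=ray(C["scene"],[full([(302,436)],60,40,4)[0],full([(391,440)],60,40,4)[0],full([(403,419)],60,40,4)[0]],z)[:,:2]; print(z,"scene",((P-[573.6,-172.7])@M.T).round(1).tolist())
for z in(286,290):
    P=ray(C["top"],[full([(440,375)],350,140,5.2)[0],full([(421,327)],350,140,5.2)[0]],z)[:,:2]; print(z,"top face",((P-[575.7,-174.8])@M.T).round(1).tolist())
E
```

```text
196 top [[-0.6, 18.3], [15.7, 17.6]]
196 scene [[14.1, -25.1], [11.6, 17.2], [-7.0, 16.4]]
200 top [[-0.8, 19.8], [15.4, 19.1]]
200 scene [[20.0, -21.8], [17.5, 20.2], [-0.8, 19.3]]
286 top face [[-0.7, 19.5], [14.2, 20.7]]
290 top face [[-1.0, 21.2], [13.9, 22.3]]
```

Both views put the blank at x ≈ +8 mm and y ≈ -2 mm in the mouth frame, with the foot about 8 mm above the rim. I'll correct y and push through the flap in stages.

apply_moves(steps=[[[2,0,2],0,0],[[2,0,6],0,0],[[2,0,10],0,0],[[2,0,14],0,0],[[2,0,18],0,0],[[2,0,22],0,0],[[2,0,22],0,0]])

```text
t: 15.3
position: [582.9, -171.4, 210.0]
orientation: [1.963, 2.453, 0.0]
force: [2.0, -0.8, 0.9]
width: 17.2
```

apply_moves(steps=[[[0,0,4],0,0],[[0,0,8],0,0],[[0,0,12],0,0],[[0,0,16],0,0],[[0,0,16],0,0]])

```text
t: 15.72
position: [582.6, -171.2, 193.5]
orientation: [-1.962, -2.452, -0.0]
force: [4.4, -0.5, -1.8]
width: 17.4
```

```bash
python3 - <<'E'
from pic import *
pic("s17",60,260,40,200,4); pic("t17",350,500,140,270,5.2,"top"); go((582,-173,166),12.6)
E
```

```text
t 15.8167 [ 582.9 -171.1  194.1] (357, 438) F [ 4.   1.1 -0.3] w 17.4
t 15.9167 [ 583.1 -171.1  194.5] (377, 380) F [ 4.1  0.4 -1.1] w 17.1
t 15.92 pos [ 583.1 -171.1  194.5] ycur 12.67 tilt 0.04 F [ 4.1  0.4 -1.1] w 17.1 q [ 0.59  0.29 -0.46  1.57  0.13  1.32  0.33]
shift [-1.66 -1.47 28.54] turn 0.07
```

View pics/s17.png

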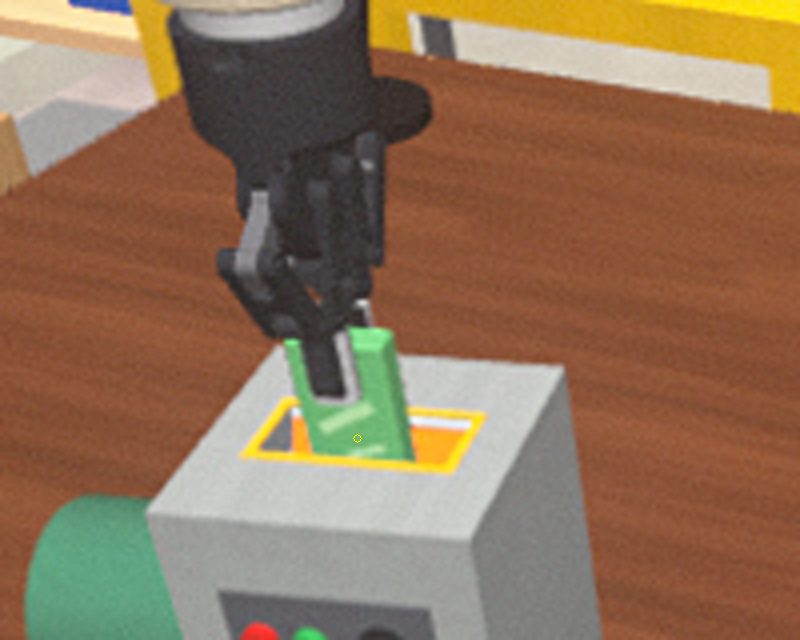

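View pics/t17.png

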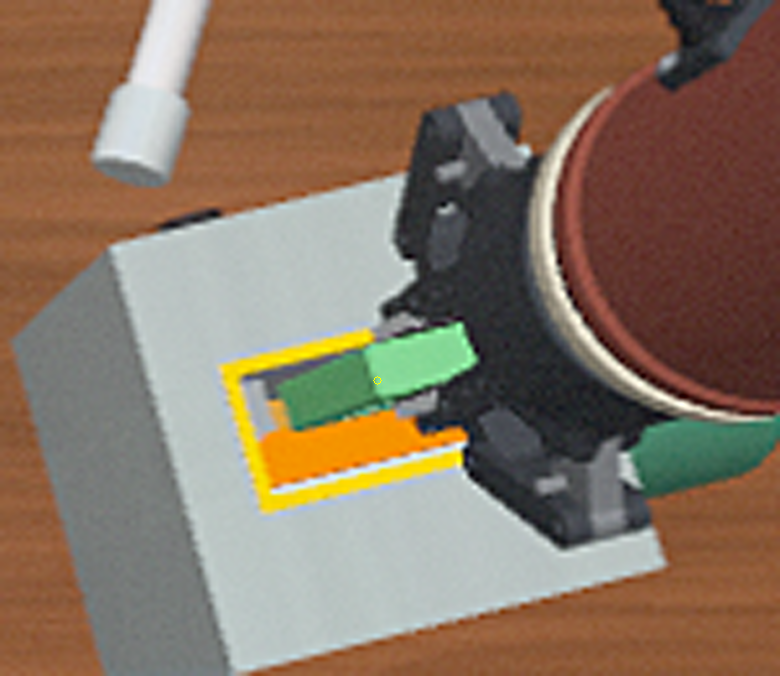

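apply_moves(steps=[[[0,0,3],0,0],[[0,0,6],0,0],[[0,0,9],0,0],[[0,0,12],0,0],[[0,0,14],0,0],[[0,0,14],0,0]])

```text
t: 16.42
position: [582.5, -171.3, 179.8]
orientation: [-1.963, -2.452, 0.0]
force: [4.0, 1.1, -2.5]
width: 17.6
```

apply_moves(steps=[[[0,0,3],0,0],[[0,0,6],0,0],[[0,0,9],0,0],[[0,0,10],0,0],[[0,0,10],0,0]])

```text
t: 16.83
position: [582.6, -171.3, 170.1]
orientation: [-1.963, -2.452, 0.0]
force: [5.2, 0.9, -2.9]
width: 17.3
```

```bash
python3 - <<'E'
from pic import *
pic("s18",60,260,40,200,4); pic("t18",350,500,140,270,5.2,"top"); go((582,-173,166),12.6)
E
```

```text
t 16.9333 [ 582.9 -171.2  170.4] (366, 480) F [ 4.9  0.7 -3.3] w 17.5
t 17.0333 [ 583.  -171.2  170.5] (353, 390) F [ 5.6  1.  -3. ] w 17.4
t 17.03 pos [ 583.  -171.2  170.5] ycur 12.67 tilt 0.03 F [ 5.6  1.  -3. ] w 17.4 q [ 0.58  0.3  -0.45  1.6   0.14  1.27  0.33]
shift [-1.58 -1.38  4.48] turn 0.07
```

View pics/s18.png

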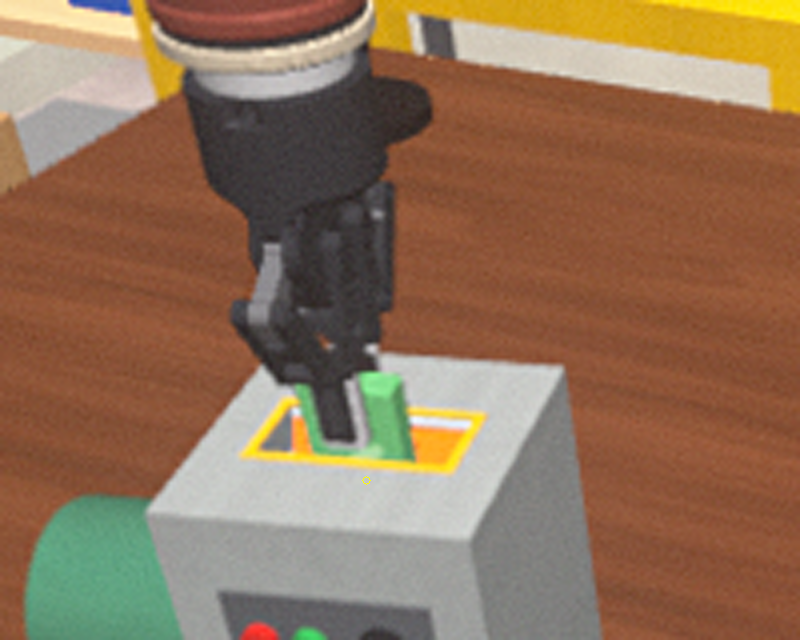

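View pics/t18.png

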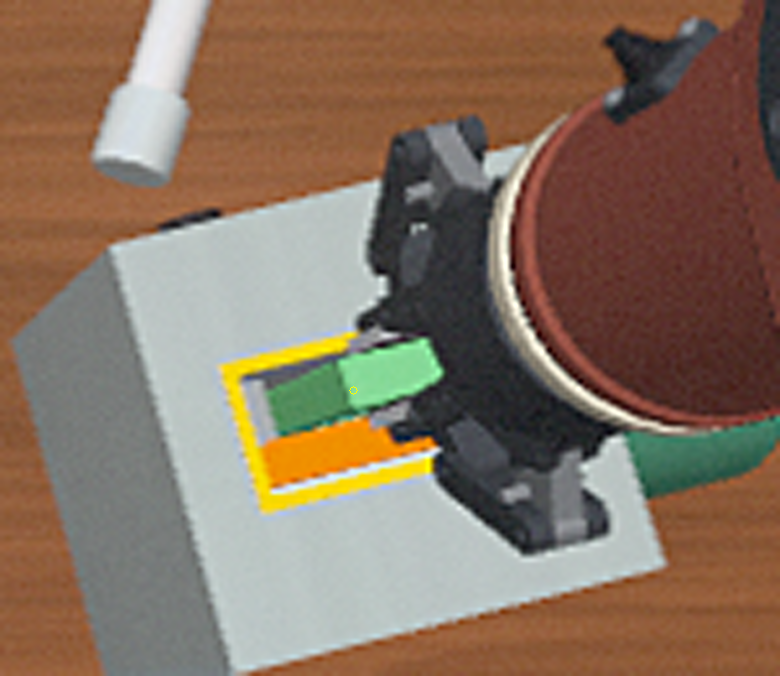

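apply_moves(steps=[[[0,0.5,1.5],0,0],[[0,1,3],0,0],[[0,1,3],0,0]])

```text
t: 17.28
position: [583.7, -171.1, 167.4]
orientation: [-1.963, -2.452, 0.0]
force: [3.9, 0.3, -1.9]
width: 17.4
```

apply_moves(steps=[[[0,0,0],0,30],[[0,0,0],0,40],[[0,0,0],0,50],[[0,0,0],0,50],[[0,0,0],0,50]])

```text
t: 17.7
position: [583.4, -171.3, 167.6]
orientation: [-1.963, -2.452, 0.001]
force: [-0.8, -0.3, -0.4]
width: 42.7
```

```bash
python3 - <<'E'
from pic import *
pic("s19",60,260,40,200,4); pic("t19",350,500,140,270,5.2,"top"); go((582,-173,166),12.6)
E
```

```text
t 17.8 [ 583.6 -171.2  167.6] (367, 486) F [ 0.1 -0.4 -0.4] w 42.9
t 17.9 [ 583.6 -171.2  167.6] (350, 390) F [ 0.2  0.7 -0.6] w 42.8
t 17.9 pos [ 583.6 -171.2  167.6] ycur 12.65 tilt 0.01 F [ 0.2  0.7 -0.6] w 42.8 q [ 0.58  0.31 -0.45  1.6   0.14  1.27  0.33]
shift [-1.41 -1.98  1.62] turn 0.05
```

View pics/s19.png

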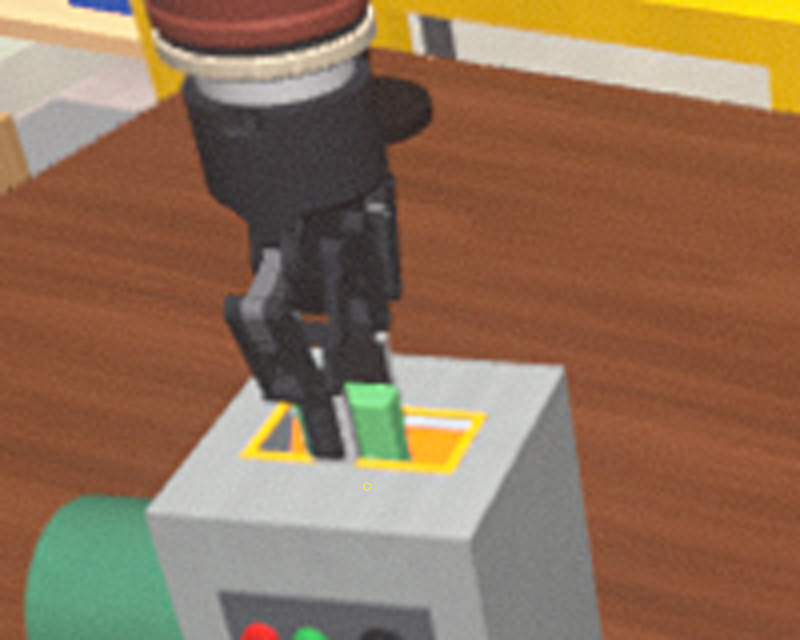

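View pics/t19.png

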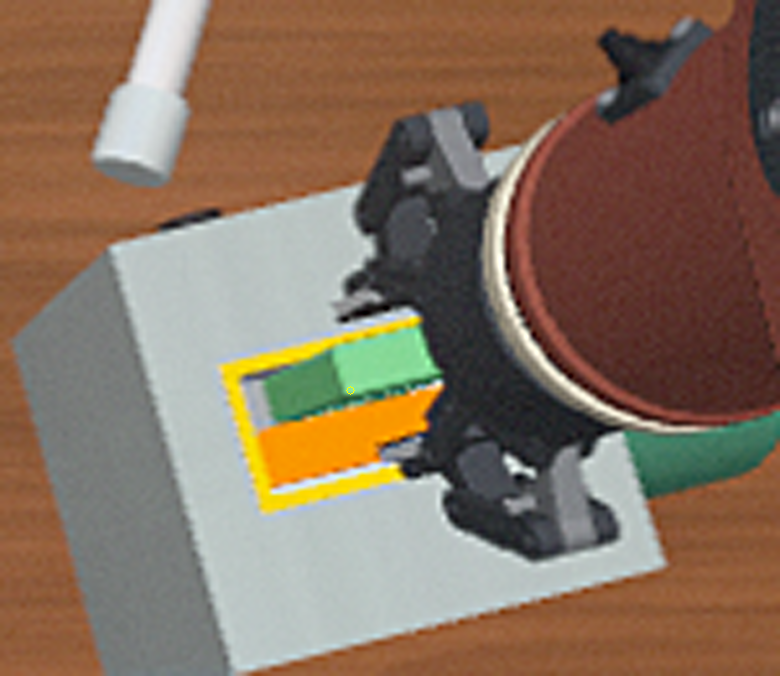

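The blank stays put, clamped against the +x wall by the flap, and reads about zero force. Raising the hand and shutting the fingers.

apply_moves(steps=[[[0,0,-10],0,50],[[0,0,-30],0,50],[[0,0,-50],0,50],[[0,0,-65],0,50],[[0,0,-65],0,0],[[0,0,-65],0,0],[[0,0,-65],0,0],[[0,0,-65],0,0],[[0,0,-65],0,0]])

```text
t: 18.65
position: [583.2, -171.1, 231.7]
orientation: [-1.962, -2.452, 0.001]
force: [0.0, 0.3, -0.6]
width: 0.2
```

```bash
python3 - <<'E'
from pic import *
pic("s20",60,260,40,200,4); pic("t20",350,500,140,270,5.2,"top"); go((582,-173,166),12.6)
E
```

```text
t 18.75 [ 583.4 -171.1  232. ] (340, 368) F [-0.2 -0.2 -0.8] w -0.1
t 18.85 [ 583.5 -171.1  232.2] (419, 360) F [-0.1 -0.3  0.7] w -0.0
t 18.85 pos [ 583.5 -171.1  232.2] ycur 12.66 tilt 0.04 F [-0.1 -0.3  0.7] w -0.0 q [ 0.58  0.27 -0.46  1.51  0.12  1.39  0.34]
shift [-1.57 -1.89 66.23] turn 0.06
```

View pics/s20.png

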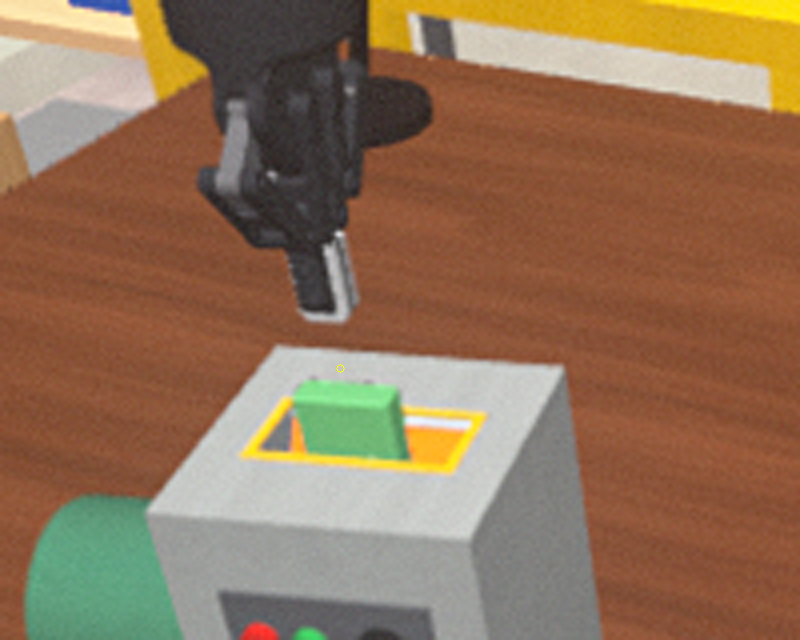

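View pics/t20.png

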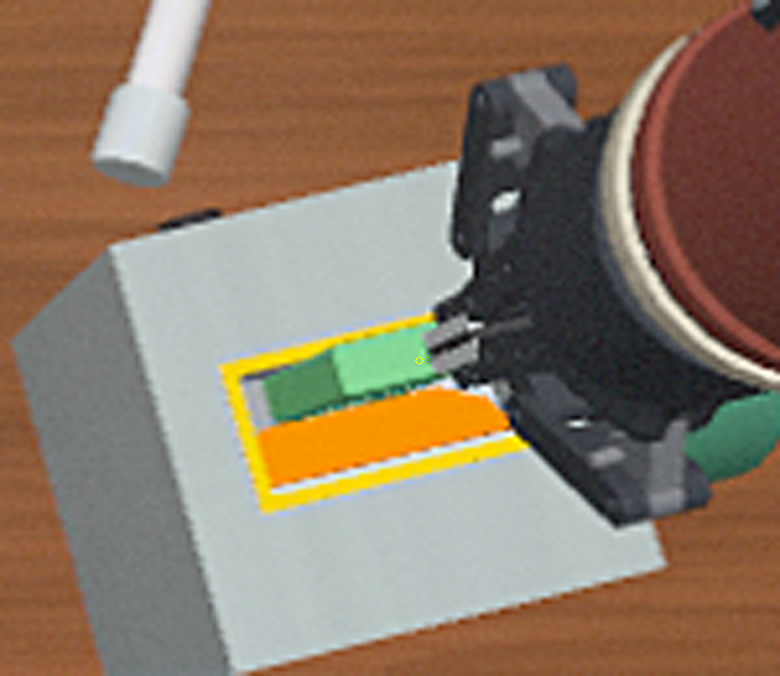

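```bash
python3 - <<'E'
from pic import *
C=cams(); o,R=st(); tip=o["position"]+[0,0,26.6]
for px in [(258,243),(200,175),(245,240),(220,205),(225,110),(300,310),(350,318),(275,245)]:
    uv=full([px],60,40,4)[0]
    s=least_squares(lambda q:(proj(C["scene"],[tip+R[:,1]*q[0]-R[:,2]*q[1]])[0]-uv),[20,30]); print(px,s.x.round(1))
for px in [(480,90),(455,250),(570,70),(610,520),(545,430)]:
    uv=full([px],350,140,5.2)[0]
    for h in(50,90): 
        P=ray(C["top"],[uv],tip[2]+h)[0]; print("top",px,h,(R.T@(P-tip)).round(0))
E
```

```text
(258, 243) [45.3 57.5]
(200, 175) [ 75.8 100.9]
(245, 240) [54.9 63.6]
(220, 205) [67.  84.4]
(225, 110) [ 45.3 113.9]
(300, 310) [24.  15.4]
(350, 318) [-20.1 -12.4]
(275, 245) [31.9 50. ]
top (480, 90) 50 [ -9.  66. -50.]
top (480, 90) 90 [ 11.  58. -90.]
top (455, 250) 50 [ 12.  23. -50.]
top (455, 250) 90 [ 30.  18. -90.]
top (570, 70) 50 [-36.  66. -50.]
top (570, 70) 90 [-15.  58. -90.]
top (610, 520) 50 [ -6. -61. -50.]
top (610, 520) 90 [ 13. -60. -90.]
top (545, 430) 50 [  3. -32. -50.]
top (545, 430) 90 [ 22. -33. -90.]
```

```bash
python3 - <<'E'
from pic import *
C=cams(); o,R=st()
a=np.radians(12.6); M=np.array([[np.cos(a),np.sin(a)],[-np.sin(a),np.cos(a)]])
for z in(218,222):
    P=ray(C["top"],full([(329,349),(344,400)],350,140,5.2),z)[:,:2]; print(z,"top",((P-[575.7,-174.8])@M.T).round(1).tolist())
    P=ray(C["scene"],full([(296,401),(391,409),(401,388),(310,381)],60,40,4),z)[:,:2]; print(z,"scene",((P-[573.6,-172.7])@M.T).round(1).tolist())
# direct wall edge check in top image: inner yellow edges
P=ray(C["top"],full([(240,377),(272,492)],350,140,5.2),190)[:,:2]; print(((P-[575.7,-174.8])@M.T).round(1).tolist())
E
```

```text
218 top [[20.0, 23.5], [2.7, 23.7]]
218 scene [[18.7, -21.3], [19.2, 24.2], [0.9, 22.3], [0.8, -21.7]]
222 top [[19.6, 25.0], [2.5, 25.2]]
222 scene [[24.9, -17.9], [25.4, 27.2], [7.2, 25.3], [7.1, -18.3]]
[[20.2, 45.3], [-19.9, 45.9]]
```

apply_moves(steps=[[[0,0,0],7,0],[[0,0,0],14,0],[[0,0,0],21,0],[[0,0,0],28,0]])

```text
t: 19.38
position: [583.7, -171.1, 232.6]
orientation: [-2.504, -1.897, -0.0]
force: [-0.8, 0.8, 0.2]
width: 0.1
```

```bash
python3 - <<'E'
from h import *
go((582,-173,232),102.6)
E
```

```text
t 19.38 pos [ 583.7 -171.1  232.6] ycur -15.69 tilt 0.0 F [-0.8  0.8  0.2] w 0.1 q [ 0.54  0.26 -0.4   1.51  0.1   1.39 -0.14]
shift [-2.25 -1.16  0.65] turn 61.71
```

apply_moves(steps=[[[0,0,0],7,0],[[0,0,0],14,0],[[0,0,0],21,0],[[0,0,0],28,0],[[0,0,0],35,0],[[0,0,0],42,0],[[0,0,0],49,0],[[0,0,0],56,0],[[0,0,0],62,0],[[0,0,0],62,0]])

```text
t: 20.22
position: [583.7, -171.1, 232.7]
orientation: [3.123, 0.339, 0.0]
force: [0.2, -0.7, 1.1]
width: -0.0
```

```bash
python3 - <<'E'
from h import *
a=np.radians(12.6);t=np.array([574.8,-173.9])+6.5*np.array([np.cos(a),np.sin(a)]); print(t)
go((*t,200),102.6)
E
```

```text
[ 581.14345895 -172.48206893]
t 20.22 pos [ 583.7 -171.1  232.7] ycur -77.62 tilt 0.0 F [ 0.2 -0.7  1.1] w -0.0 q [ 0.43  0.25 -0.27  1.52  0.07  1.38 -1.2 ]
shift [-2.84  0.83 32.67] turn -0.22
```

apply_moves(steps=[[[-2.8,0.8,12],0,0],[[-2.8,0.8,24],0,0],[[-2.8,0.8,32],0,0],[[-2.8,0.8,32],0,0],[[-2.8,0.8,32],0,0]])

```text
t: 20.63
position: [580.5, -172.4, 199.5]
orientation: [-3.121, -0.348, 0.003]
force: [1.4, -0.4, 0.8]
width: -0.2
```

```bash
python3 - <<'E'
from pic import *
pic("s21",60,260,40,200,4); pic("t21",350,500,140,270,5.2,"top"); go((581.1,-172.5,166),12.6)
E
```

```text
t 20.7333 [ 581.3 -172.5  200.8] (354, 424) F [-0.2 -1.   0.4] w 0.1
t 20.8333 [ 581.5 -172.6  201.2] (389, 381) F [-0.1  0.3  1.1] w 0.2
t 20.83 pos [ 581.5 -172.6  201.2] ycur -77.32 tilt 0.05 F [-0.1  0.3  1.1] w 0.2 q [ 0.44  0.26 -0.27  1.57  0.07  1.32 -1.19]
shift [-0.41 -0.16 35.15] turn -89.92
```

View pics/s21.png

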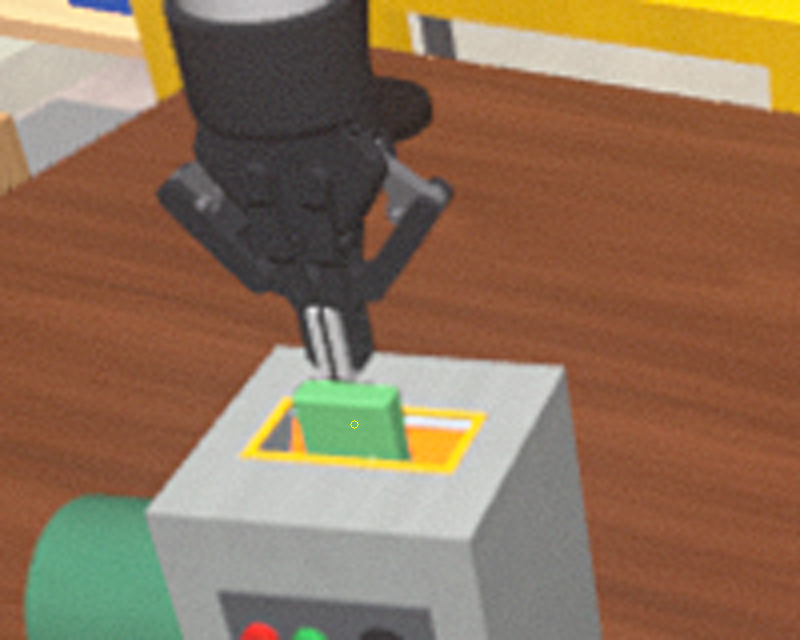

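View pics/t21.png

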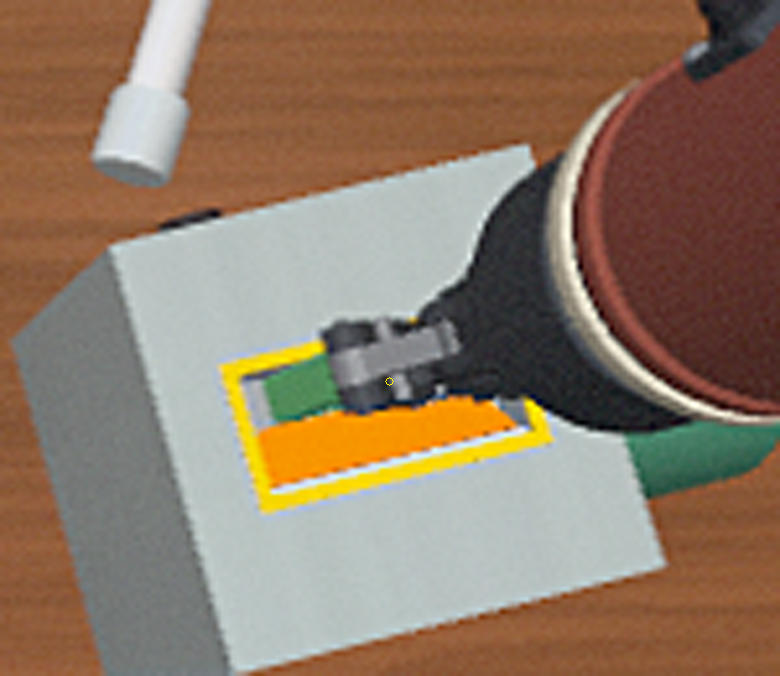

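apply_moves(steps=[[[0,0,3],0,0],[[0,0,6],0,0],[[0,0,9],0,0],[[0,0,11],0,0],[[0,0,13],0,0]])

```text
t: 21.25
position: [581.2, -172.5, 187.4]
orientation: [-3.122, -0.346, -0.0]
force: [0.3, -0.2, 0.5]
width: -0.0
```

apply_moves(steps=[[[0,0,2],0,0],[[0,0,4],0,0],[[0,0,6],0,0]])

```text
t: 21.5
position: [581.2, -172.5, 181.5]
orientation: [-3.122, -0.346, -0.0]
force: [0.9, -0.7, 1.0]
width: 0.2
```

apply_moves(steps=[[[0,0,2],0,0],[[0,0,4],0,0],[[0,0,6],0,0]])

```text
t: 21.75
position: [581.2, -172.5, 175.4]
orientation: [-3.122, -0.346, -0.0]
force: [0.8, 0.1, 0.2]
width: -0.2
```

```bash
python3 - <<'E'
from pic import *
pic("s22",60,260,40,200,4); go((581.1,-172.5,166),102.6)
E
```

```text
t 21.85 [ 580.9 -172.5  175.1] (365, 469) F [ 0.1  0.2 -0.4] w -0.1
t 21.85 pos [ 580.9 -172.5  175.1] ycur -77.35 tilt 0.04 F [ 0.1  0.2 -0.4] w -0.1 q [ 0.44  0.28 -0.27  1.6   0.08  1.27 -1.19]
shift [0.21 0.07 9.11] turn 0.05
```

View pics/s22.png

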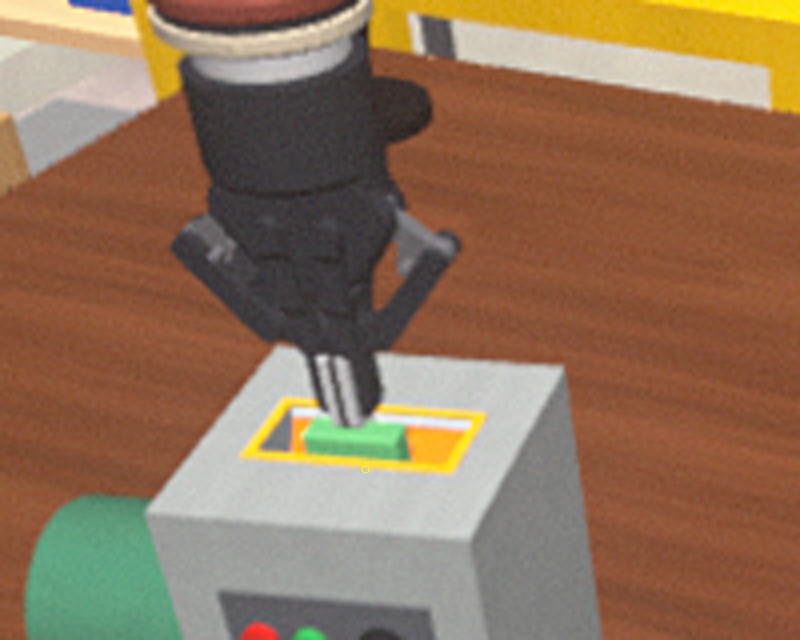

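apply_moves(steps=[[[0,0,2],0,0],[[0,0,4],0,0],[[0,0,6],0,0],[[0,0,8],0,0],[[0,0,10],0,0]])

```text
t: 22.27
position: [581.1, -172.6, 165.4]
orientation: [3.122, 0.346, -0.0]
force: [-0.4, -0.7, 1.1]
width: 0.1
```

apply_moves(steps=[[[0,0,1],0,0],[[0,0,2],0,0]])

```text
t: 22.43
position: [581.0, -172.5, 163.4]
orientation: [-3.122, -0.346, 0.0]
force: [-0.9, -0.2, 2.1]
width: 0.0
```

apply_moves(steps=[[[0,0,1],0,0],[[0,0,2],0,0]])

```text
t: 22.6
position: [581.1, -172.6, 161.6]
orientation: [3.122, 0.346, -0.0]
force: [-1.5, 0.5, 1.1]
width: -0.1
```

apply_moves(steps=[[[0,0,1],0,0],[[0,0,2],0,0]])

```text
t: 22.77
position: [581.1, -172.5, 159.6]
orientation: [-3.122, -0.346, 0.0]
force: [-1.5, -0.5, 2.1]
width: 0.2
```

apply_moves(steps=[[[0,0,1],0,0],[[0,0,2],0,0]])

```text
t: 22.93
position: [581.1, -172.5, 157.5]
orientation: [-3.122, -0.346, 0.0]
force: [-1.4, -1.2, 1.4]
width: 0.0
```

```bash
python3 - <<'E'
from pic import *
pic("s23",60,260,40,200,4); go((581.1,-172.5,166),102.6)
E
```

```text
t 23.0333 [ 581.2 -172.4  157.4] (371, 501) F [ 0.6 -0.4  1. ] w 0.0
t 23.03 pos [ 581.2 -172.4  157.4] ycur -77.34 tilt 0.01 F [ 0.6 -0.4  1. ] w 0.0 q [ 0.44  0.29 -0.27  1.63  0.08  1.24 -1.2 ]
shift [-0.07  0.04 -8.64] turn 0.06
```

View pics/s23.png

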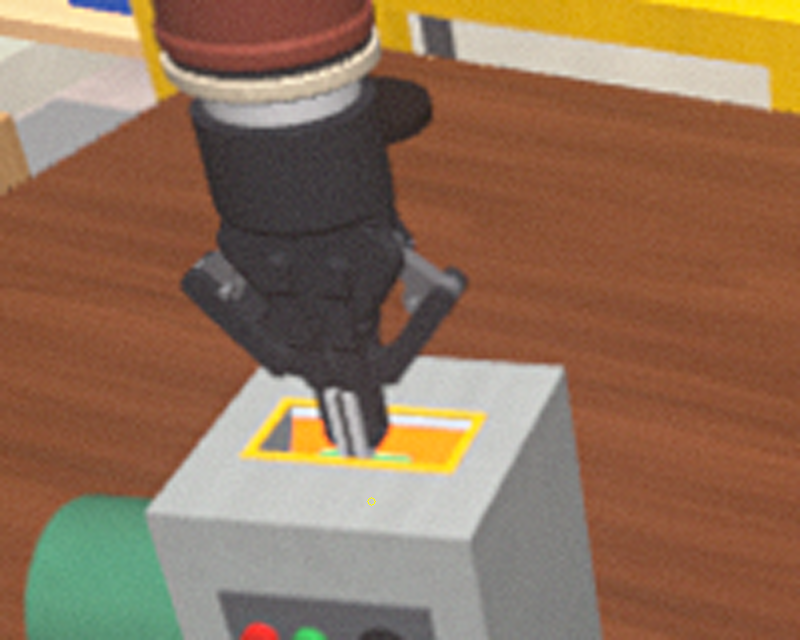

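apply_moves(steps=[[[0,0,1],0,0],[[0,0,2],0,0],[[0,0,3],0,0]])

```text
t: 23.28
position: [581.3, -172.5, 154.6]
orientation: [3.122, 0.346, 0.0]
force: [-0.2, -0.3, 1.2]
width: -0.3
```

apply_moves(steps=[[[0,0,1],0,0],[[0,0,2],0,0]])

```text
t: 23.45
position: [581.3, -172.4, 152.6]
orientation: [-3.122, -0.346, -0.0]
force: [0.8, 0.3, 0.0]
width: 0.3
```

apply_moves(steps=[[[0,0,1],0,0],[[0,0,2],0,0],[[0,0,3],0,0]])

```text
t: 23.7
position: [581.3, -172.4, 149.5]
orientation: [-3.122, -0.346, -0.0]
force: [0.2, -0.1, 1.3]
width: 0.0
```

apply_moves(steps=[[[0,0,1],0,0],[[0,0,2],0,0]])

```text
t: 23.87
position: [581.2, -172.5, 147.5]
orientation: [-3.122, -0.346, -0.0]
force: [1.6, 0.9, 0.3]
width: -0.3
```

apply_moves(steps=[[[0,0,1],0,0],[[0,0,2],0,0],[[0,0,3],0,0]])

```text
t: 24.12
position: [581.2, -172.5, 144.5]
orientation: [-3.122, -0.346, 0.0]
force: [0.3, 0.3, 0.3]
width: 0.1
```

apply_moves(steps=[[[0,0,1],0,0],[[0,0,2],0,0]])

```text
t: 24.28
position: [581.2, -172.5, 142.5]
orientation: [-3.122, -0.346, -0.0]
force: [0.1, 0.2, 0.9]
width: 0.1
```

apply_moves(steps=[[[0,0,1],0,0],[[0,0,2],0,0],[[0,0,3],0,0]])

```text
t: 24.53
position: [581.2, -172.5, 139.5]
orientation: [-3.122, -0.346, 0.0]
force: [0.6, -0.1, 1.2]
width: 0.3
```

apply_moves(steps=[[[0,0,1],0,0],[[0,0,2],0,0]])

```text
t: 24.7
position: [581.7, -172.5, 138.0]
orientation: [3.122, 0.346, 0.002]
force: [1.4, 1.1, 5.7]
width: 0.1
```

```bash
python3 - <<'E'
from pic import *
pic("s24",60,260,40,200,4); pic("t24",350,500,140,270,5.2,"top")
E
```

```text
t 24.8 [ 581.9 -172.4  138.2] (378, 534) F [2.5 0.8 4.6] w 0.0
t 24.9 [ 582.  -172.4  138.3] (326, 406) F [4.  0.8 3.1] w -0.1
```

View pics/s24.png

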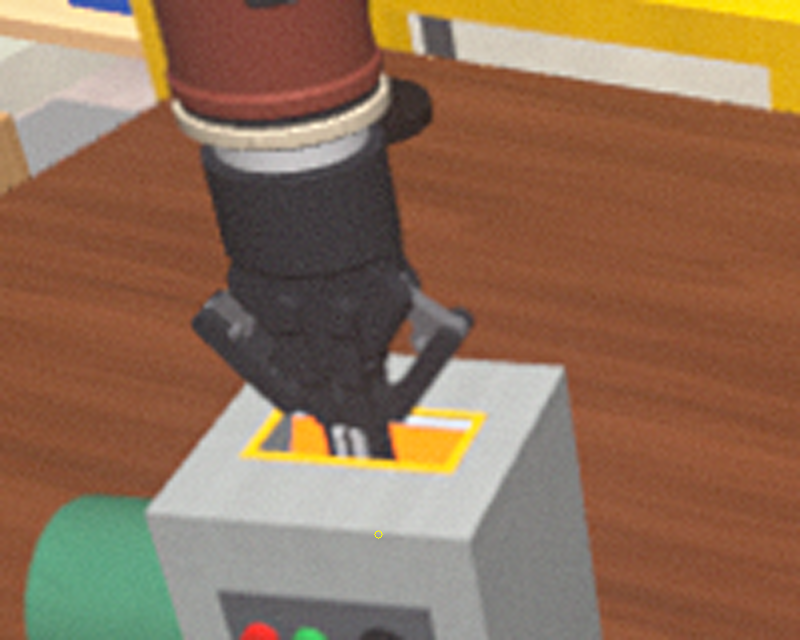

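View pics/t24.png

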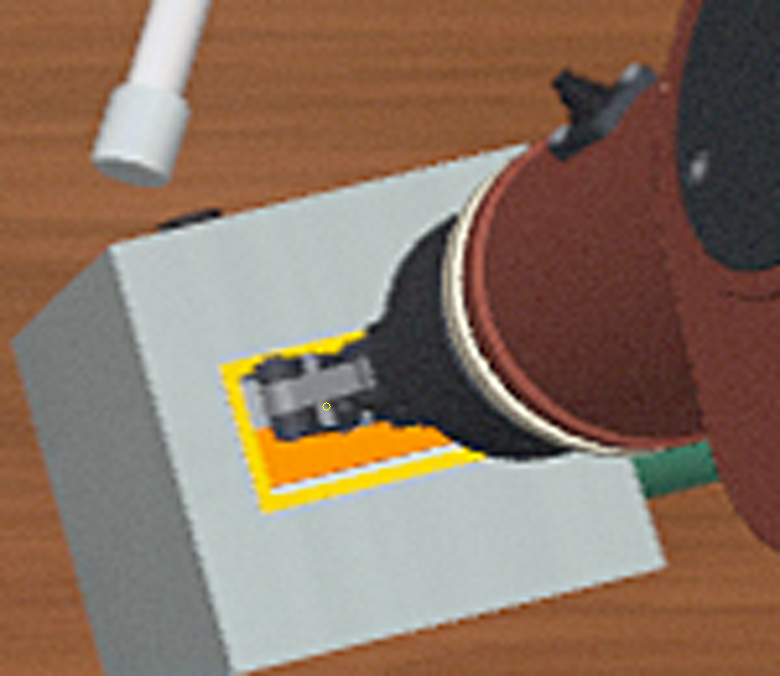

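The force rise at about 25 mm depth, mostly in +x, is the flap passing off the blank onto the fingers. Continuing gently.

apply_moves(steps=[[[0,0,0.7],0,0],[[0,0,1.4],0,0]])

```text
t: 25.07
position: [581.6, -172.5, 136.8]
orientation: [3.122, 0.346, 0.002]
force: [2.1, 0.5, 5.2]
width: -0.2
```

apply_moves(steps=[[[0,0,1],0,0],[[0,0,2],0,0]])

```text
t: 25.23
position: [581.6, -172.6, 134.7]
orientation: [3.122, 0.346, 0.002]
force: [2.3, -0.1, 6.0]
width: 0.1
```

apply_moves(steps=[[[0,0,1],0,0],[[0,0,2],0,0]])

```text
t: 25.4
position: [581.7, -172.5, 132.7]
orientation: [3.122, 0.346, 0.002]
force: [2.7, 1.1, 5.0]
width: -0.1
```

apply_moves(steps=[[[0,0,1],0,0],[[0,0,2],0,0]])

```text
t: 25.57
position: [581.6, -172.5, 130.7]
orientation: [3.122, 0.346, 0.002]
force: [3.1, 0.7, 4.5]
width: -0.0
```

apply_moves(steps=[[[0,0,0.7],0,0],[[0,0,1.4],0,0]])

```text
t: 25.73
position: [581.5, -172.5, 129.1]
orientation: [3.122, 0.346, 0.001]
force: [1.2, -0.3, 4.7]
width: -0.2
```

apply_moves(steps=[[[0,0,0.6],0,0],[[0,0,1.2],0,0]])

```text
t: 25.9
position: [581.3, -172.5, 127.7]
orientation: [3.122, 0.346, 0.001]
force: [3.5, 1.2, 5.0]
width: 0.1
```

apply_moves(steps=[[[0,0,0.6],0,0],[[0,0,1.2],0,0]])

```text
t: 26.07
position: [581.2, -172.5, 126.4]
orientation: [-3.122, -0.346, -0.0]
force: [2.6, -0.3, 4.7]
width: -0.3
```

apply_moves(steps=[[[0,0,0.5],0,0],[[0,0,1],0,0]])

```text
t: 26.23
position: [581.1, -172.5, 125.3]
orientation: [-3.122, -0.346, 0.0]
force: [3.4, 0.1, 4.2]
width: 0.1
```

apply_moves(steps=[[[0,0,0.5],0,0],[[0,0,1],0,0]])

```text
t: 26.4
position: [581.1, -172.5, 124.3]
orientation: [-3.122, -0.346, 0.0]
force: [2.2, -0.4, 4.0]
width: 0.1
```

apply_moves(steps=[[[0,0,0.5],0,0],[[0,0,1],0,0]])

```text
t: 26.57
position: [581.1, -172.5, 123.3]
orientation: [-3.122, -0.346, 0.0]
force: [2.9, 0.5, 4.0]
width: -0.4
```

apply_moves(steps=[[[0,0,0.5],0,0],[[0,0,1],0,0]])

```text
t: 26.73
position: [581.1, -172.5, 122.3]
orientation: [-3.122, -0.346, 0.0]
force: [3.9, 0.3, 3.1]
width: 0.3
```

apply_moves(steps=[[[0,0,0.5],0,0],[[0,0,1],0,0]])

```text
t: 26.9
position: [581.1, -172.4, 121.2]
orientation: [-3.122, -0.346, 0.0]
force: [3.1, 0.4, 3.0]
width: 0.1
```

apply_moves(steps=[[[0,0,0.5],0,0],[[0,0,1],0,0]])

```text
t: 27.07
position: [581.1, -172.4, 120.2]
orientation: [-3.122, -0.346, 0.0]
force: [2.9, 0.3, 2.8]
width: 0.1
```

apply_moves(steps=[[[0,0,0.5],0,0],[[0,0,1],0,0]])

```text
t: 27.23
position: [581.1, -172.5, 119.3]
orientation: [-3.122, -0.346, 0.0]
force: [3.1, -0.2, 3.0]
width: -0.0
```

apply_moves(steps=[[[0,0,0.5],0,0],[[0,0,1],0,0]])

```text
t: 27.4
position: [581.2, -172.5, 118.4]
orientation: [-3.122, -0.346, 0.0]
force: [3.2, 1.4, 3.1]
width: -0.2
```

apply_moves(steps=[[[0,0,0.5],0,0],[[0,0,1],0,0]])

```text
t: 27.57
position: [581.2, -172.5, 117.4]
orientation: [-3.122, -0.346, -0.0]
force: [2.6, 1.6, 2.7]
width: 0.3
```

apply_moves(steps=[[[0,0,0.5],0,0],[[0,0,1],0,0]])

```text
t: 27.73
position: [581.2, -172.5, 116.4]
orientation: [-3.122, -0.346, -0.0]
force: [3.0, 1.5, 2.6]
width: -0.1
```

apply_moves(steps=[[[0,0,0.5],0,0],[[0,0,1],0,0]])

```text
t: 27.9
position: [581.1, -172.5, 115.4]
orientation: [-3.122, -0.346, 0.0]
force: [3.3, -0.3, 2.0]
width: -0.0
```

apply_moves(steps=[[[0,0,0.5],0,0],[[0,0,1],0,0]])

```text
t: 28.07
position: [581.2, -172.5, 114.4]
orientation: [-3.122, -0.346, 0.0]
force: [3.7, 0.6, 2.3]
width: 0.1
```

```bash
python3 - <<'E'
from pic import *
pic("s25",60,260,40,200,4); pic("t25",350,500,140,270,5.2,"top")
E
```

```text
t 28.1667 [ 581.1 -172.5  114.3] (387, 573) F [3.  1.9 2.1] w 0.2
t 28.2667 [ 581.1 -172.5  114.4] (306, 417) F [3.  1.3 1.7] w -0.3
```

View pics/s25.png

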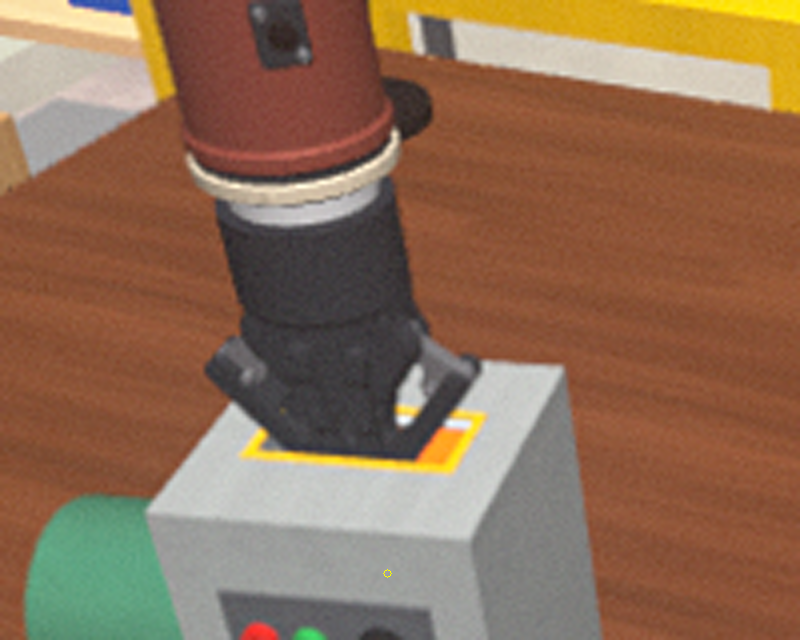

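apply_moves(steps=[[[0,0,0.5],0,0],[[0,0,1],0,0]])

```text
t: 28.43
position: [581.2, -172.5, 113.4]
orientation: [-3.122, -0.346, -0.0]
force: [3.6, 1.0, 2.9]
width: 0.2
```

apply_moves(steps=[[[0,0,0.5],0,0],[[0,0,1],0,0]])

```text
t: 28.6
position: [581.2, -172.5, 112.4]
orientation: [-3.122, -0.346, -0.0]
force: [3.5, 0.5, 3.5]
width: -0.0
```

apply_moves(steps=[[[0,0,0.5],0,0],[[0,0,1],0,0]])

```text
t: 28.77
position: [581.4, -172.6, 112.0]
orientation: [3.122, 0.346, 0.001]
force: [1.4, 0.6, 8.8]
width: 0.1
```

apply_moves(steps=[[[0,0,0.5],0,0],[[0,0,0.8],0,0]])

```text
t: 28.93
position: [581.4, -172.6, 111.8]
orientation: [3.122, 0.346, 0.001]
force: [-0.6, 1.1, 12.9]
width: 0.0
```

apply_moves(steps=[[[0,0,0],0,0]])

```text
t: 29.02
position: [581.4, -172.6, 111.8]
orientation: [3.122, 0.346, 0.001]
force: [0.5, 1.3, 10.2]
width: -0.1
```

```bash
python3 - <<'E'
from pic import *
for i in range(4):
    o,R=st(); print(o["force"].round(1),o["position"].round(2)); viewer.capture("top")
pic("s26",60,260,40,200,4)
E
```

```text
[ 0.5  1.3 10.2] [ 581.43 -172.64  111.79]
[-0.2  1.9 10.5] [ 581.41 -172.6   111.75]
[-0.4  2.  10.9] [ 581.42 -172.65  111.78]
[ 0.1  0.6 11.1] [ 581.44 -172.61  111.78]
t 29.3167 [ 581.4 -172.6  111.8] (388, 577) F [-0.6  1.6 11.2] w 0.2
```

View pics/s26.png

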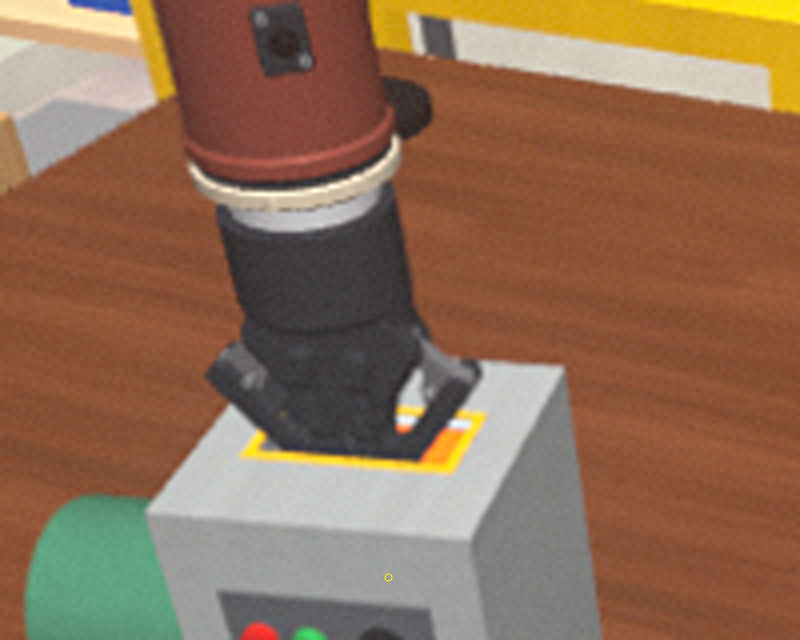

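apply_moves(steps=[[[0,0,0.3],0,0],[[0,0,0.6],0,0],[[0,0,0.6],0,0]])

```text
t: 29.57
position: [581.5, -172.7, 111.6]
orientation: [3.122, 0.346, 0.002]
force: [-1.5, 2.0, 14.1]
width: -0.3
```

apply_moves(steps=[[[0,0,0.25],0,0],[[0,0,0.4],0,0],[[0,0,0.4],0,0],[[0,0,0.4],0,0]])

```text
t: 29.9
position: [581.5, -172.7, 111.5]
orientation: [3.122, 0.346, 0.002]
force: [-2.3, 3.2, 15.5]
width: -0.4
```

apply_moves(steps=[[[0,0,0],0,0],[[0,0,0],0,0],[[0,0,0],0,0]])

```text
t: 30.15
position: [581.4, -172.7, 111.5]
orientation: [3.122, 0.346, 0.002]
force: [-2.2, 2.0, 15.6]
width: 0.4
```

apply_moves(steps=[[[0,0,0],0,0],[[0,0,0],0,0],[[0,0,0],0,0]])

```text
t: 30.4
position: [581.5, -172.7, 111.5]
orientation: [3.122, 0.346, 0.002]
force: [-3.0, 2.2, 17.0]
width: -0.1
```

apply_moves(steps=[[[0,0,0],0,0],[[0,0,0],0,0],[[0,0,0],0,0]])

```text
t: 30.65
position: [581.5, -172.7, 111.4]
orientation: [3.122, 0.346, 0.002]
force: [-1.5, 2.2, 16.3]
width: -0.1
```

apply_moves(steps=[[[0,0,0.2],0,0],[[0,0,0.3],0,0],[[0,0,0.3],0,0],[[0,0,0.3],0,0],[[0,0,0.3],0,0]])

```text
t: 31.07
position: [581.5, -172.8, 111.4]
orientation: [3.122, 0.346, 0.002]
force: [-3.9, 2.3, 17.5]
width: -0.2
```

apply_moves(steps=[[[0,0,0],0,0],[[0,0,0],0,0],[[0,0,0],0,0],[[0,0,0],0,0],[[0,0,0],0,0]])

```text
t: 31.48
position: [581.5, -172.7, 111.4]
orientation: [3.122, 0.346, 0.002]
force: [-3.2, 1.6, 17.6]
width: 0.2
```

Pressed at about 16-17.6 N by the sensor (including 2-3 N of flap drag) for well over half a second. Withdrawing straight up now.

apply_moves(steps=[[[0,0,-3],0,0],[[0,0,-10],0,0],[[0,0,-20],0,0],[[0,0,-32],0,0],[[0,0,-45],0,0],[[0,0,-60],0,0],[[0,0,-80],0,0],[[0,0,-105],0,0],[[0,0,-135],0,0],[[0,0,-165],0,0],[[0,0,-180],0,0],[[0,0,-180],0,0]])

```text
t: 32.48
position: [581.6, -173.2, 293.8]
orientation: [3.12, 0.345, 0.006]
force: [-0.1, -0.7, 1.0]
width: -0.3
```

```bash
python3 - <<'E'
from pic import *
pic("s27",60,260,40,200,4); pic("t27",350,500,140,270,5.2,"top"); go((581,-172,300))
E
```

```text
t 32.5833 [ 580.5 -172.9  289.4] (315, 249) F [ 0.2  0.2 -0.8] w -0.1
t 32.6833 [ 580.1 -172.6  287.9] (497, 341) F [ 0.3  0.1 -1.1] w -0.3
t 32.68 pos [ 580.1 -172.6  287.9] ycur -77.36 tilt 0.17 F [ 0.3  0.1 -1.1] w -0.3 q [ 0.44  0.23 -0.27  1.43  0.06  1.49 -1.18]
shift [  0.96  -0.43 -12.14]
```

View pics/s27.png

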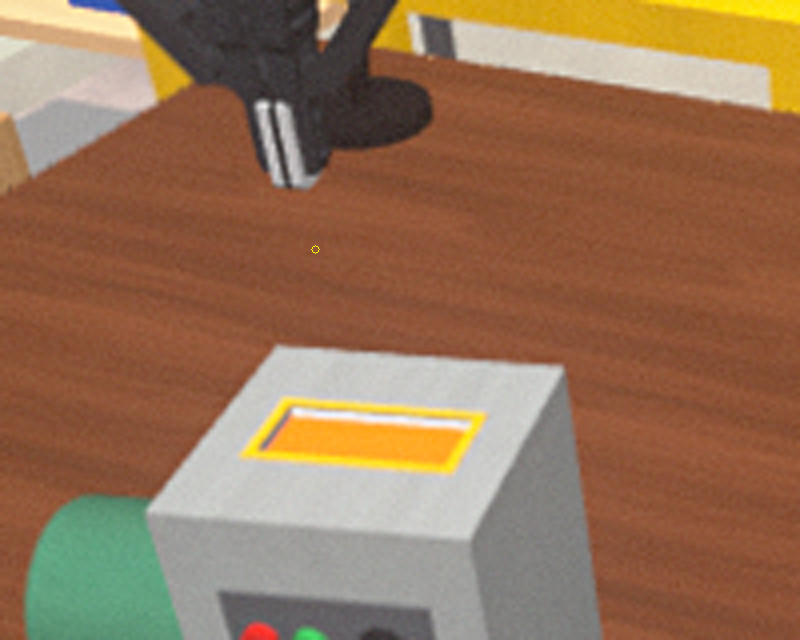

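View pics/t27.png

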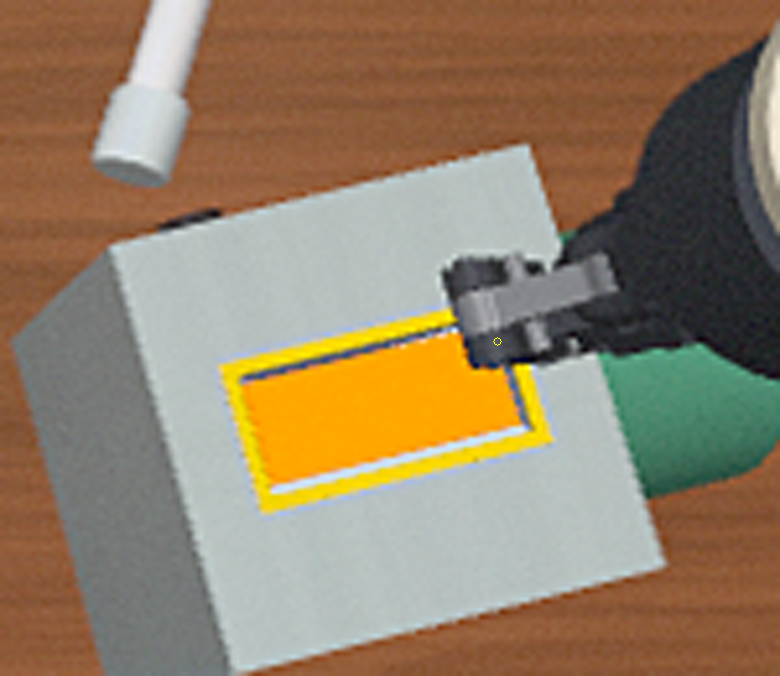

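The flap is shut level, matching the start, and the hand is clear. Next I'll compare the rest of the scene with the start picture and let the arm settle.

apply_moves(steps=[[[0,0,0],0,0],[[0,0,0],0,0],[[0,0,0],0,0],[[0,0,0],0,0]])

```text
t: 33.02
position: [581.0, -172.5, 288.8]
orientation: [-3.122, -0.346, 0.001]
force: [0.7, 0.3, 0.5]
width: 0.2
```

```bash
python3 - <<'E'
from h import *
C=cams(); s=C["scene"]["img"]; a=cv2.imread("pics/scene0.png")
d=cv2.absdiff(cv2.GaussianBlur(s,(5,5),0),cv2.GaussianBlur(a,(5,5),0)).max(2)
n,l,st_,c=cv2.connectedComponentsWithStats((d>30).astype(np.uint8))
print([x.tolist() for x in st_[1:] if x[4]>8]); print(bot.observe()["force"].round(1))
cv2.imwrite("pics/end.png",s)
E
```

```text
[[26, 0, 139, 90, 5430], [292, 0, 13, 71, 460], [302, 0, 18, 52, 470], [345, 0, 24, 73, 687], [318, 16, 28, 43, 599], [302, 36, 4, 10, 23], [307, 51, 4, 15, 40], [323, 58, 15, 26, 162], [304, 196, 26, 41, 856]]
[ 0.3 -0.9  0.9]
```

View pics/end.png

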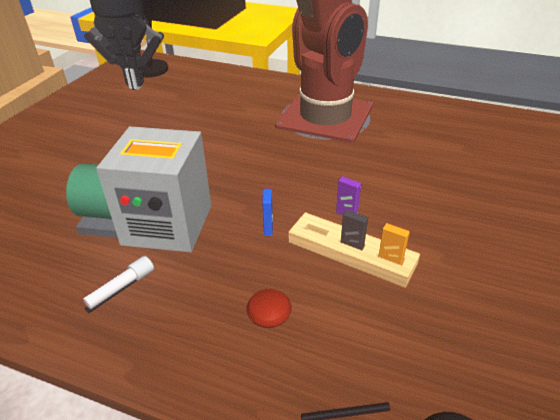

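The only changes from the start are the arm itself and the missing green blank at about (317,215). The flap at (152,149) is shut. Handing in.

```bash
python3 -c "
from workcell import bot
print(bot.sign_off())"
```

```text
the job is handed in; nothing more can be done
None
```

The green blank is loaded upright in the machine with the flap shut over it, and the job was handed in at about 33 s.

**How it went:** I pushed the flap open with the foot of the blank and let go once the flap clamped it on the +x wall. Then I pushed it down with the closed fingertips, jaws turned along the mouth's length. The bottom came at about 51 to 52 mm under the rim. I pressed there for over a second; the sensor read about 15.5 to 17.6 N, of which I estimate 2 to 3 N was flap drag. The highest reading after the top passed the rim was 17.6 N.

**Last checks:** The flap is level, as at the start, in both views, and the hand is clear with about zero force. Compared with the start picture, the scene view shows only the arm and the emptied socket changed, so the other blanks, the pebble and the torch have not moved.

**What disagreed:**
- **Tip height:** the reported tool height was about 26.6 mm lower than the real fingertips. I found this in the pictures, settled it by touching the bare table (up to 19 N), and corrected for it throughout.
- **Cameras:** the two views differed by about 2 to 3 mm, so I used both together.
- **Not seen directly:** the bedded blank is hidden under the flap. That it bedded rests on the force rise: its depth was in the given range, and its stiffness was close to the 14 N per mm stated.

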